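Show the base of a spice jar to the date reader

TASK

The date code of the white-capped spice jar has to be read from its base, but the pepper mill stands in front of the reader: first move the mill out of the way and stand it upright on the wooden board. Then take the white-capped jar out of the rack and hold it in the air, cap away from the reader, with the middle of its base straight out from the centre of the reader's window at 10 cm, and the base square to the window. Finish holding it still there; do not touch the reader or change its tilt, and leave the other jars, the tin and the mug as they stand.

Things in the scene. Friction and masses are not known exactly. Their poses are not given: they have to be found in the camera images.
- pepper_mill: dark brown wooden pepper mill, 170 mm tall, standing upright just in front of the reader (its axis 85 to 105 mm from the reader's axis). Body up to 58 mm across (0 to 122 mm up); the round head above is 48 mm across from 123 to 159 mm up, with a 12 mm metal knob to 170 mm. Rigid, about 0.18 kg. Origin: centre of its underside, z up along its axis
- board: flat wooden paddle board, 437 mm (x) by 220 mm (y) by 18 mm thick, lying fixed on the worktop to the left, its handle (the last 80 mm or so) at the +x end, away from the robot; the mill belongs on the blade, not on the handle; origin: centre of its underside, its top is 18 mm above; z up
- rack: light wooden block, 90 mm (x) by 260 mm (y) by 35 mm high, fixed on the worktop to the right, with three round blind seats of 54 mm diameter in a row along its y at -90, 0 and +90 mm, 25 mm deep (seat floors 10 mm above the worktop), one spice jar standing loosely in each. Origin: centre of its underside, z up
- white_cap_jar: the spice jar with the white cap, 47 mm across and 98 mm tall (cap 46 mm across from 77 to 98 mm up), about 0.11 kg, standing upright in any of the three seats. Origin: centre of its base; z along its axis towards the cap
- white_cap_jar_top (a point): centre of the top of the white cap, on the jar's axis 98 mm from its base
- black_cap_jar: another spice jar, black cap and dark blue label, 41 mm across, 105 mm tall, standing in the rack; leave it there. Origin: centre of its base
- brown_cap_jar: another spice jar, dark brown cap and yellowish contents, 41 mm across, 105 mm tall, standing in the rack; leave it there. Origin: centre of its base
- reader: date-code reader fixed on the worktop: round grey foot of 100 mm diameter and 13 mm height, with a fork that carries a white tilting head (72 by 70 by 34 mm), hinge 65 mm above the worktop, side knobs; highest point about 105 mm. Origin: centre of its underside, z up; its front (-x side) looks roughly to the robot
- reader_head (a joint): tilt of the reader's head in rad: 0 = the window looks straight up, growing as the window looks more to the reader's front (-x of the reader); starts between 0.5 and 0.72 and holds itself by friction; leave it
- reader_focus (a point): the point where the middle of the jar's base must be held: on the axis of the reader's round window, 100 mm out from the window (118 mm from the head's hinge). Its z axis points out of the window along the viewing axis, up and towards the robot; the jar's z axis must lie along it, same way round
- food_tin: small food tin with red and cream label, 57 mm across, 72 mm tall, a bystander behind the rack. Origin: centre of its base
- mug: small cream mug, 55 mm tall, 59 mm across, handle at its -y side, a bystander near the robot's edge of the worktop. Origin: under its bounding box's centre
Not all that is in view belongs to the job. What is shaped like the black_cap_jar but pink is not meant.

How it is judged:
By the outcome, as a careful person would: the job done as asked, in the order asked, and still so for the second after the job is handed in, while the arm keeps its last pose, push and grip.
It also fails if it takes over 53 s, if anything falls off the work surface, if the arm or the gripper's body presses on something with over 40 N, if the wrist force passes 120 N, or if a joint passes its speed limit or range.

ROBOT

A 6-joint arm with a two-finger parallel gripper is mounted at the origin on a cart in front of the work surface, level with it; the furniture and walls round the work are solid. World frame = base frame: x ahead of the robot, y to its left, z up, the work surface at z = 0. Lengths are in m, angles in degrees, forces in N, time in s.
With the tool pointing down it reaches from about 0.35 to 0.875 m from the base axis. Payload 4.2 kg.
Tool frame: the origin (TCP) lies midway between the tips of the shut fingers; the grasp point (between the pads) lies 19 mm behind it (r.pinch_z is the distance from the TCP to the grasp point, in m); z points along the fingers, y is the line along which they close (so a half turn about z gives the same grasp; the last joint's range is limited). The gripper opens to 87 mm and grips with 3 to 60 N. Pads are 19 mm wide; open, the fingers measure 117 mm over their backs; the gripper's body (75 mm by 190 mm) begins 51 mm behind the grasp point.
Start: joints at [91.708, 22.042, 0.453, 0, -68.411, -14.817], TCP at [0.142, 0.609, 0.223] pointing down, gripper open.
Joint ranges: [-179.83, 179.83], [-69.29, 118.12], [-61.27, 80.66], [-181.25, 117.63], [-171.15, -9.14], [-177.46, 177.46]. Speed limits (degrees/s): [159.86, 159.86, 180, 180, 180, 180].

INTERFACE

Orientations are given as a 3x3 rotation matrix whose columns are the frame's x, y, z axes.
In Python, from station import r, imaging, models gives the robot as it stands. The module is installed in compiled form; this text tells all that it offers.
- The arm moves only by the tool apply_moves, never from a script. Its argument "moves" is a list of rows, each a list of 2 entries, a list of its own where there are three numbers: the shift along the tool's x, y, z in m, then the turn about the tool's z in degrees. A call has 1 to 5 rows; each row shifts and turns the commanded pose from where the row before left it, along the tool's axes as they then stand; what a row does not reach is not made up. A row lasts 1/12 s, in which the tool goes at most 41.7 mm and 7.16 degrees, less where a joint would pass 70% of its speed; a pose out of reach is approached as far as the arm can. A call is refused whole if a number of a shift passes 0.0417 or a number of a turn 7.16, either way. A call with a gripper value outside its range is refused whole. "hand" is the finger opening in m, from 0 to 0.087, set as the call begins (left out, the last holds). The fingers move at their own pace and stop on an object; the grip force is fixed at half the most. Time passes only in rows, so rows that do not move let the fingers close. It gives the time, the measured TCP pose, the force, the opening and the grip force at its end, in the units of the state.
- r.sense(): the state, without advancing time (a new reading comes with each control period).
- imaging.capture(name): name is "side" or "top"; returns a dict with "frame" (400x640x3 uint8, blue, green, red), "intrinsics" (3x3 intrinsics, pixels), "eye" and "orientation" of the camera in the world. Camera axes: x right, y down, z forward; pixel columns grow to the right and rows downward; lengths in m; the calibration is good to about 2 mm. A picture is of the moment at which its call begins. There is no depth.
- r.finish_job(): hands the job in; it is judged then, once.
Trained networks look in a picture, given as the dict that the camera call returned (one of the last four; its "shot" number tells which), for a name from the list of things; names that differ only in an ending like _2 or _b are one class to them, and where a whole thing is asked for, a point or a joint stands for the part that bears it (a point fixed in the world has none). Each returns a list of dicts, best first, with "confidence" (0 to 1); they miss things now and then, are a little off and sometimes report something else, mostly with a low value. They report only what shows in the picture. A call takes as long as a camera call. They do not tell look-alikes from the thing itself.
- models.cut_out(picture, target): "region" (400x640 bool, what is visible of it) and "extent" ([left, top, width, height] as shares, 0 to 1, of the picture: columns of its width, rows of its height, round what is visible of it).
- models.place_of(picture, target): "at" ([column, row] as shares, 0 to 1, of the picture: columns of its width, rows of its height: a listed point, or the origin of a listed thing).
The state is a dict: "time_s": time; "joints": joint angles; "joint_velocities": joint speeds; "effort": joint torques, N m; "tcp_pos": TCP position; "ee_rot": TCP orientation; "wrist_force": force on the tool from outside, world axes, zero at the start; "moment": the same for the moment, N m; "gripper_width": opening from 0.0 (shut) to 1.0 (fully open); "gripper_force": force on a finger pad.
Only numpy, scipy, OpenCV 4.12 (cv2) and the standard library are available. Lean on these libraries where they do the work, as an engineer would, in place of code of your own. Each camera call takes 0.05 s, during which the arm holds its last target. There are 200 camera calls.

## Working session

There is one attempt and no reset: what is moved stays moved. The work goes in short steps, Python scripts to look and compute and a tool call to move; the robot and the scene stay as the last step left them, time stands still between calls to the robot, and variables do not carry over. Pictures are saved under pics/ and viewed, at most 10 in all, crops included, and the job is handed in when it is done.

Besides the shell and the picture viewer there is one more tool, called after "Call:" as name(argument=value, ...), one argument or row to a line, values as JSON. apply_moves: Moves the arm, as the interface text tells. Its arguments: {"type":"object","properties":{"moves":{"type":"array"},"hand":{"type":"number"}},"required":["moves"]}

```bash
mkdir -p pics; cat > h.py <<'E'
from station import r, imaging, models
import numpy as np, cv2
def ray(p,uv):
    K,R=np.array(p["intrinsics"]),np.array(p["orientation"]); d=R@np.linalg.inv(K)@[uv[0],uv[1],1.]
    return np.array(p["eye"]),d/np.linalg.norm(d)
def at_z(p,uv,z):
    e,d=ray(p,uv); return e+d*(z-e[2])/d[2]
def proj(p,X):
    K,R=np.array(p["intrinsics"]),np.array(p["orientation"]); c=K@R.T@(np.asarray(X)-p["eye"]); return c[:2]/c[2]
def tri(obs):
    A=np.zeros((3,3));b=np.zeros(3)
    for p,uv in obs:
        e,d=ray(p,uv);M=np.eye(3)-np.outer(d,d);A+=M;b+=M@e
    X=np.linalg.solve(A,b); return X
E
python3 - <<'E'
from h import *
np.set_printoptions(precision=4,suppress=True)
s=r.sense();print(s["tcp_pos"],np.array(s["ee_rot"]),s["gripper_width"],r.pinch_z,s["time_s"])
P={n:imaging.capture(n) for n in("side","top")}
for n,p in P.items():
    cv2.imwrite(f"pics/{n}0.png",p["frame"]);print(n,p["eye"],np.array(p["orientation"]).tolist(),np.array(p["intrinsics"]).tolist())
for t in ["pepper_mill","board","rack","white_cap_jar","white_cap_jar_top","black_cap_jar","brown_cap_jar","reader","reader_focus","food_tin","mug"]:
    U={}
    for n,p in P.items():
        o=models.place_of(p,t); U[n]=[(np.array(q["at"])*[640,400],round(q["confidence"],2)) for q in o[:3]]
    z=.098+.01 if t=="white_cap_jar_top" else (.01 if "jar" in t else 0)
    print(t,{n:[(u.round(1).tolist(),c,at_z(P[n],u,z)[:2].round(3).tolist()) for u,c in v] for n,v in U.items()}, tri([(P[n],v[0][0]) for n,v in U.items() if v]) if all(U.values()) else "")
print(r.sense()["time_s"])
E
```

```text
[0.1416 0.6081 0.2215] [[ 0.9739 -0.227  -0.0004]
 [-0.227  -0.9739 -0.0021]
 [ 0.0001  0.0022 -1.    ]] 0.999686314321397 0.0187 0.0
side [ 0.144  -0.457   1.2288] [[0.7576288298749598, -0.5735970076246752, 0.3114241946065165], [-0.6526405358386635, -0.6713876554529483, 0.35113949804260874], [0.007673794532120875, -0.4692814602660236, -0.8830153022049319]] [[388.0141730798948, 0.0, 322.08903606541617], [0.0, 388.0141730798948, 198.08247879790648], [0.0, 0.0, 1.0]]
top [ 0.4283 -0.0262  1.2919] [[-0.02158638689561871, -0.9948452588598976, 0.09908046641379839], [-0.9995104386848204, 0.023719582310335423, 0.020402558052882772], [-0.022647535425972778, -0.09859154293856241, -0.9948702411873234]] [[370.4695313275621, 0.0, 312.8542333135356], [0.0, 370.4695313275621, 197.37207588491054], [0.0, 0.0, 1.0]]
pepper_mill {'side': [([299.9, 190.9], 0.92, [0.536, 0.106]), ([389.8, 297.8], 0.69, [0.507, -0.378])], 'top': [([281.7, 201.7], 0.82, [0.544, 0.11])]} [ 0.5438  0.1132 -0.0187]
board {'side': [([277.5, 142.5], 0.68, [0.605, 0.329]), ([277.9, 224.0], 0.24, [0.395, 0.054])], 'top': [([220.
[... 874 characters left out ...]
0.056])], 'top': [([395.2, 217.2], 0.48, [0.481, -0.282])]} [ 0.4825 -0.2879 -0.0171]
reader {'side': [([319.0, 177.0], 0.76, [0.626, 0.106])], 'top': [([281.5, 179.4], 0.67, [0.623, 0.11]), ([367.8, 222.8], 0.58, [0.464, -0.188])]} [ 0.6257  0.1088 -0.0035]
reader_focus {'side': [([307.9, 159.3], 0.62, [0.645, 0.192])], 'top': [([430.8, 209.5], 0.39, [0.505, -0.408])]} [ 0.417  -0.1837  0.6829]
food_tin {'side': [([386.0, 221.0], 0.54, [0.688, -0.181])], 'top': [([366.1, 157.9], 0.77, [0.693, -0.191])]} [ 0.686  -0.1864  0.0128]
mug {'side': [([278.1, 221.8], 0.7, [0.4, 0.06])], 'top': [([296.6, 245.0], 0.57, [0.392, 0.06]), ([282.8, 176.7], 0.4, [0.633, 0.105])]} [0.3955 0.0577 0.0106]
1.2
```

View pics/side0.png

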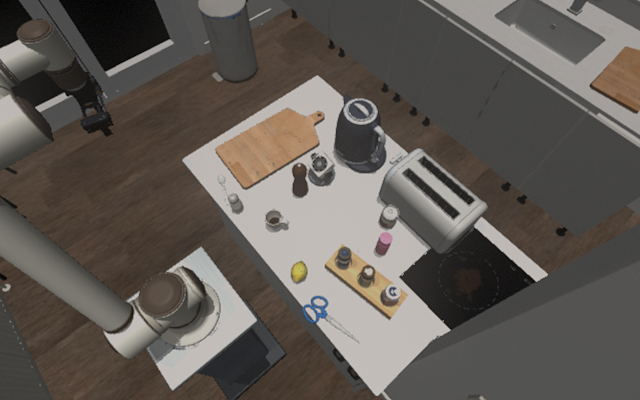

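View pics/top0.png

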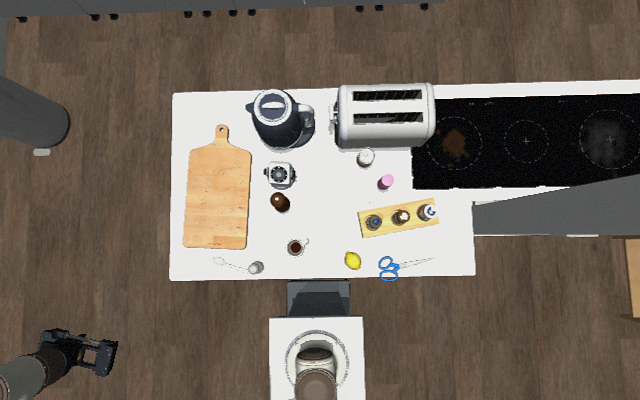

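```bash
cat >> h.py <<'E'
def circ(p,c,ax,rad,n=48):
    ax=np.asarray(ax,float);ax/=np.linalg.norm(ax);u=np.cross(ax,[0,1,.01]);u/=np.linalg.norm(u);v=np.cross(ax,u)
    return np.array([proj(p,np.asarray(c)+rad*(np.cos(t)*u+np.sin(t)*v)) for t in np.linspace(0,2*np.pi,n)])
def crop(p,c,w,h,k,items=()):
    x0,y0=int(c[0]-w/2),int(c[1]-h/2)
    im=cv2.resize(p["frame"][y0:y0+h,x0:x0+w],None,fx=k,fy=k,interpolation=cv2.INTER_CUBIC)
    for pts,col in items: cv2.polylines(im,[(((np.array(pts)-[x0,y0]+.5)*k).round()).astype(int)],False,col,1,cv2.LINE_AA)
    return im
E
python3 - <<'E'
from h import *
Z=[0,0,1]
rows=[]
for n in("side","top"):
    p=imaging.capture(n)
    m=[.5375,.109,0]; G=(0,255,0)
    it=[(circ(p,np.add(m,[0,0,0]),Z,.029),G),(circ(p,np.add(m,[0,0,.159]),Z,.024),G),(circ(p,np.add(m,[0,0,.123]),Z,.024),G),
        (circ(p,[.6255,.108,0],Z,.05),(255,0,255)),(circ(p,[.6255,.108,.013],Z,.05),(255,0,255))]
    a=crop(p,proj(p,[.58,.11,.08]),65,60,6,it)
    it=[(circ(p,[.493,-.375,.108],Z,.023),G),(circ(p,[.493,-.375,.087],Z,.0235),G)]
    c=proj(p,[.48,-.29,.07]); b=crop(p,c,100 if 0 else 65,60,6,()) if 0 else crop(p,proj(p,[.486,-.33,.07]),65,60,6,it)
    rows.append(np.hstack([a,b]))
    R=models.cut_out(p,"white_cap_jar"); print([(np.array(q["extent"])*[640,400,640,400]).round(1).tolist()+[q["confidence"]] for q in R])
im=np.vstack(rows);print(im.shape);cv2.imwrite("pics/c1.png",cv2.resize(im,None,fx=.8,fy=.8))
E
```

```text
[[382.8, 285.4, 17.3, 22.7, 0.87]]
[[413.9, 205.5, 22.1, 13.7, 0.65]]
(720, 780, 3)
```

View pics/c1.png

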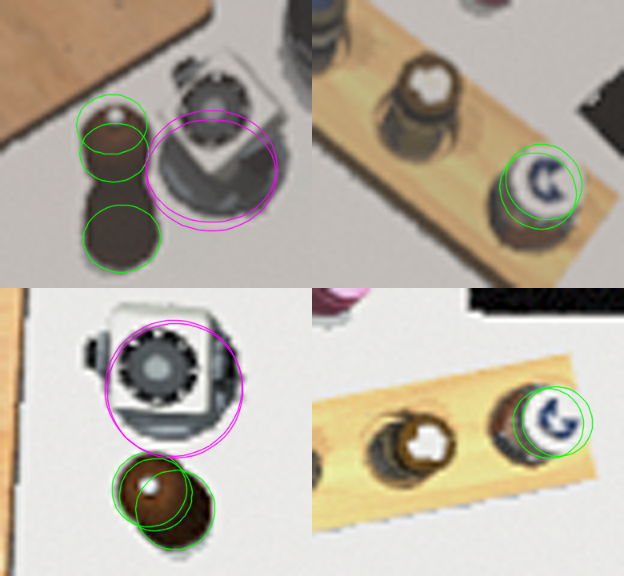

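The white cap (blue mark) is at the right seat, side px (392,293) / top px (430,212). Look-alikes are the black cap at (373,222), the brown cap at (401,215), the pink one at (387,182), and the tin at (366,157). I choose the right-hand jar. The mill is at (0.5375, 0.109). The reader foot lies about 1 cm further in +x than the network says.

Call:
apply_moves(
  moves=[
    [[0.031,0.0247,-0.01],0],
    [[0.031,0.0247,-0.01],0],
    [[0.031,0.0247,0],0],
    [[0.031,0.0247,0],0],
    [[0.031,0.0247,0],0],
  ],
  hand=0.087,
)

```text
time_s: 1.82
tcp_pos: [0.2654, 0.4518, 0.2429]
ee_rot: [[0.974, -0.226, 0.0], [-0.226, -0.974, 0.001], [0.0, -0.001, -1.0]]
wrist_force: [0.3, 0.8, -0.2]
gripper_width: 0.998
gripper_force: 0.0
```

Call:
apply_moves(
  moves=[
    [[0.031,0.0247,0],0],
    [[0.031,0.0247,0],0],
    [[0.031,0.0247,0],0],
    [[0.031,0.0247,0],0],
    [[0.031,0.0247,0],0],
  ],
)

```text
time_s: 2.23
tcp_pos: [0.3884, 0.2962, 0.243]
ee_rot: [[0.974, -0.226, 0.001], [-0.226, -0.974, 0.001], [0.0, -0.001, -1.0]]
wrist_force: [0.7, 0.7, -0.4]
gripper_width: 0.997
gripper_force: 0.0
```

Call:
apply_moves(
  moves=[
    [[0.031,0.0247,0],0],
    [[0.031,0.0247,0],0],
    [[0.031,0.0247,0],0],
    [[0.031,0.0247,0],0],
    [[0.031,0.0247,0],0],
  ],
)

```text
time_s: 2.65
tcp_pos: [0.5115, 0.1406, 0.2429]
ee_rot: [[0.974, -0.227, 0.001], [-0.227, -0.974, 0.0], [0.001, -0.001, -1.0]]
wrist_force: [0.4, 0.4, -0.1]
gripper_width: 0.998
gripper_force: 0.0
```

Call:
apply_moves(
  moves=[
    [[0.0325,0.0249,0],0],
    [[0,0,0.035],0],
    [[0,0,0.035],0],
    [[0,0,0.035],0],
    [[0,0,0.014],0],
  ],
)

```text
time_s: 3.07
tcp_pos: [0.5338, 0.109, 0.1188]
ee_rot: [[0.973, -0.229, -0.008], [-0.229, -0.973, -0.003], [-0.007, 0.004, -1.0]]
wrist_force: [-0.8, -1.3, -1.0]
gripper_width: 0.999
gripper_force: 0.0
```

Call:
apply_moves(
  moves=[
    [[0,0,0],0],
    [[0,0,0],0],
    [[0,0,0],0],
    [[0,0,0],0],
    [[0,0,0],0],
  ],
  hand=0.03,
)

```text
time_s: 3.48
tcp_pos: [0.5375, 0.1114, 0.1253]
ee_rot: [[0.974, -0.226, 0.003], [-0.226, -0.974, 0.002], [0.003, -0.002, -1.0]]
wrist_force: [0.8, -0.5, 0.4]
gripper_width: 0.707
gripper_force: 0.0
```

Call:
apply_moves(
  moves=[
    [[0,0,0],0],
    [[0,0,0],0],
  ],
)

```text
time_s: 3.65
tcp_pos: [0.5369, 0.1109, 0.1245]
ee_rot: [[0.974, -0.227, 0.001], [-0.227, -0.974, 0.001], [0.001, -0.001, -1.0]]
wrist_force: [-1.5, -0.5, 1.2]
gripper_width: 0.552
gripper_force: 10.2
```

Call:
apply_moves(
  moves=[
    [[0,0,0],0],
    [[0,0,0],0],
    [[0,0,-0.015],0],
    [[0,0,-0.025],0],
    [[0,0,-0.02],0],
  ],
)

```text
time_s: 4.07
tcp_pos: [0.5358, 0.1106, 0.1834]
ee_rot: [[0.974, -0.227, -0.003], [-0.227, -0.974, -0.001], [-0.002, 0.001, -1.0]]
wrist_force: [0.8, 0.2, -1.5]
gripper_width: 0.545
gripper_force: 30.0
```

Call:
apply_moves(
  moves=[
    [[-0.003,-0.018,0],0],
    [[-0.006,-0.035,0],0],
    [[-0.006,-0.037,0],0],
    [[-0.006,-0.037,0],0],
    [[-0.006,-0.037,0],0],
  ],
)

```text
time_s: 4.48
tcp_pos: [0.5466, 0.2779, 0.1825]
ee_rot: [[0.974, -0.228, -0.002], [-0.228, -0.974, -0.001], [-0.002, 0.001, -1.0]]
wrist_force: [0.8, 0.4, -2.6]
gripper_width: 0.548
gripper_force: 30.0
```

Call:
apply_moves(
  moves=[
    [[-0.006,-0.035,0],0],
    [[-0.004,-0.018,0],0],
    [[0,0,0.02],0],
    [[0,0,0.01],0],
    [[0,0,0],0],
  ],
)

```text
time_s: 4.9
tcp_pos: [0.547, 0.3288, 0.1489]
ee_rot: [[0.974, -0.227, -0.008], [-0.228, -0.974, -0.006], [-0.007, 0.007, -1.0]]
wrist_force: [-0.4, -1.0, -3.7]
gripper_width: 0.547
gripper_force: 30.0
```

Call:
apply_moves(
  moves=[
    [[0,0,0],0],
    [[0,0,0],0],
    [[0,0,0],0],
  ],
)

```text
time_s: 5.15
tcp_pos: [0.5504, 0.3301, 0.1546]
ee_rot: [[0.974, -0.228, 0.001], [-0.228, -0.974, 0.001], [0.001, -0.001, -1.0]]
wrist_force: [-0.0, 0.0, -1.4]
gripper_width: 0.547
gripper_force: 30.0
```

```bash
python3 - <<'E'
from h import *
Z=[0,0,1]
m=[.5505,.329,.030];G=(0,255,0);ims=[]
for n in("side","top"):
    p=imaging.capture(n)
    it=[(circ(p,m,Z,.029),G)]
    ims.append(crop(p,proj(p,[.59,.22,.05]),100,100,4,it))
cv2.imwrite("pics/c2.png",np.hstack(ims))
s=r.sense();print(s["tcp_pos"],s["wrist_force"])
E
```

```text
[0.55024247 0.33024953 0.15463644] [-0.8052466  -0.36120974 -2.02476604]
```

View pics/c2.png

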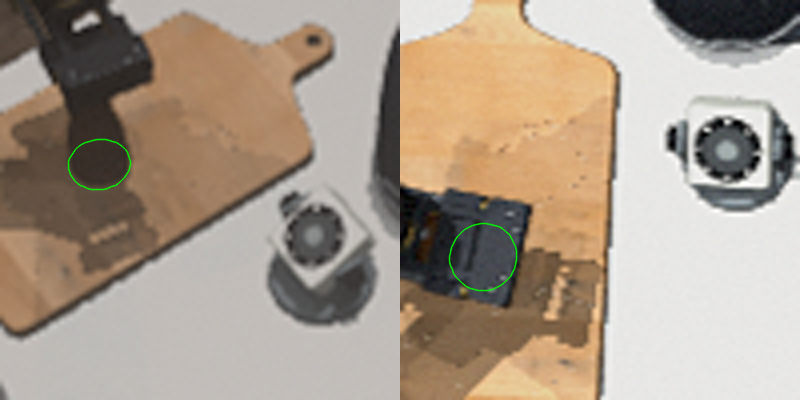

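Mill (side px (100,165) in the crop) hangs over the blade, well inside it. The reader is now unobstructed. I'm lowering the mill.

Call:
apply_moves(
  moves=[
    [[0,0,0.006],0],
    [[0,0,0.005],0],
    [[0,0,0],0],
    [[0,0,0],0],
  ],
)

```text
time_s: 5.58
tcp_pos: [0.5497, 0.3303, 0.1425]
ee_rot: [[0.974, -0.227, -0.0], [-0.227, -0.974, -0.0], [-0.0, 0.0, -1.0]]
wrist_force: [0.1, 0.2, -0.7]
gripper_width: 0.54
gripper_force: 30.0
```

Call:
apply_moves(
  moves=[
    [[0,0,0.001],0],
    [[0,0,0],0],
  ],
)

```text
time_s: 5.75
tcp_pos: [0.5502, 0.3303, 0.1424]
ee_rot: [[0.974, -0.227, 0.001], [-0.227, -0.974, -0.0], [0.001, 0.0, -1.0]]
wrist_force: [-1.0, -2.2, 2.3]
gripper_width: 0.544
gripper_force: 30.0
```

Call:
apply_moves(
  moves=[
    [[0,0,0],0],
    [[0,0,0],0],
    [[0,0,0],0],
    [[0,0,0],0],
    [[0,0,0],0],
  ],
  hand=0.087,
)

```text
time_s: 6.17
tcp_pos: [0.5497, 0.3307, 0.1413]
ee_rot: [[0.974, -0.227, -0.0], [-0.227, -0.974, 0.0], [-0.0, -0.0, -1.0]]
wrist_force: [-0.7, -0.2, 0.3]
gripper_width: 0.844
gripper_force: 0.0
```

Call:
apply_moves(
  moves=[
    [[0,0,-0.02],0],
    [[0,0,-0.03],0],
    [[0,0,-0.035],0],
    [[0,0,-0.035],0],
    [[0,0,0],0],
  ],
)

```text
time_s: 6.58
tcp_pos: [0.5531, 0.3324, 0.2706]
ee_rot: [[0.974, -0.226, 0.014], [-0.226, -0.974, 0.009], [0.011, -0.012, -1.0]]
wrist_force: [0.6, 0.7, 1.9]
gripper_width: 0.996
gripper_force: 0.0
```

```bash
python3 - <<'E'
from h import *
import pickle
ims=[];D={}
for n in("side","top"):
    p=imaging.capture(n)
    q={}
    for t in("reader","reader_head","rack","white_cap_jar","pepper_mill"):
        o=models.cut_out(p,t); q[t]=[(x["region"],x["confidence"]) for x in o]
        print(n,t,[(round(x["confidence"],2),int(x["region"].sum()),np.argwhere(x["region"]).mean(0)[::-1].round(1).tolist()) for x in o])
    D[n]=({k:p[k] for k in("frame","intrinsics","eye","orientation")},q)
    it=[]
    for t,c in(("reader",(255,0,255)),("reader_head",(0,255,0))):
        for x,_ in q[t][:1]:
            for k in cv2.findContours(x.astype(np.uint8),cv2.RETR_EXTERNAL,cv2.CHAIN_APPROX_NONE)[0]: it.append((k[:,0],c))
    c=proj(p,[.63,.108,.06]); a=crop(p,c,44,50,8); b=crop(p,c,44,50,8,it); ims.append(np.hstack([a,b]))
pickle.dump(D,open("d.pkl","wb"))
im=np.vstack(ims);print(im.shape);cv2.imwrite("pics/c3.png",cv2.resize(im,(528,600),interpolation=cv2.INTER_AREA))
E
```

```text
side reader [(0.85, 772, [321.4, 170.0])]
side reader_head [(0.57, 376, [321.5, 164.8]), (0.33, 1708, [364.7, 283.3]), (0.28, 395, [390.4, 295.5])]
side rack [(0.83, 1610, [364.6, 283.6])]
side white_cap_jar [(0.85, 350, [390.7, 295.2])]
side pepper_mill [(0.94, 463, [264.1, 135.9]), (0.57, 256, [344.0, 258.1])]
top reader [(0.56, 728, [279.6, 174.2])]
top reader_head [(0.95, 508, [279.0, 172.5])]
top rack [(0.85, 1442, [396.5, 217.9]), (0.74, 271, [426.8, 211.9]), (0.46, 446, [278.7, 172.6])]
top white_cap_jar [(0.8, 281, [426.6, 211.7])]
top pepper_mill [(0.63, 136, [220.1, 201.9]), (0.51, 275, [426.6, 212.0]), (0.48, 502, [278.2, 172.6])]
(800, 704, 3)
```

View pics/c3.png

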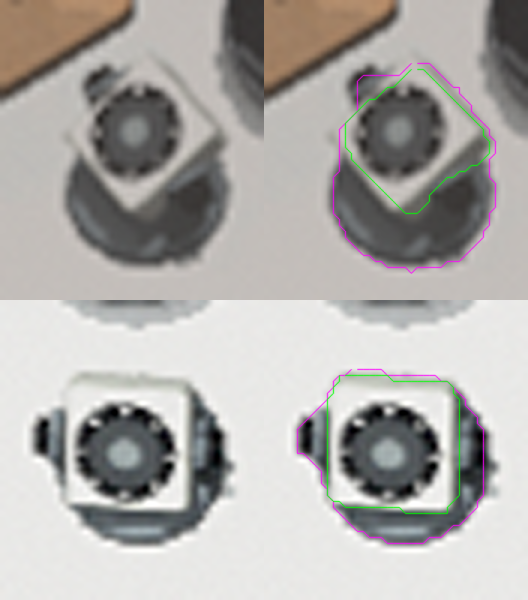

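```bash
cat > fit.py <<'E'
from h import *
import pickle
from scipy.optimize import minimize
from scipy.ndimage import gaussian_filter, map_coordinates
D=pickle.load(open("d.pkl","rb"))
V={n:D[n][0] for n in D}
G={n:gaussian_filter(V[n]["frame"].astype(float).mean(2),.6) for n in V}
def hd(q):
    x,y,yaw,t=q[:4]; f=np.array([-np.cos(yaw),-np.sin(yaw),0]); n=np.sin(t)*f+np.cos(t)*np.array([0,0,1.])
    v=np.cross([0,0,1.],-f); u=np.cross(v,n); return np.array([x,y,.065]),n,u,v   # u: head x, v: head y
def samp(g,P): return map_coordinates(g,[P[:,1],P[:,0]],order=1)
def pr(p,X):
    K,R=np.array(p["intrinsics"]),np.array(p["orientation"]); c=(K@R.T@(X-p["eye"]).T).T; return c[:,:2]/c[:,2:]
th=np.linspace(0,2*np.pi,72,endpoint=False)
def sq(o,n,u,v,a,b,z):
    s=np.linspace(-.85,.85,20);e=np.ones(20)
    L=np.concatenate([np.c_[s*a,-b*e],np.c_[s*a,b*e],np.c_[-a*e,s*b],np.c_[a*e,s*b]])
    return o+z*n+L[:,:1]*u+L[:,1:]*v
def curves(q,d=0):
    o,n,u,v=hd(q); rw=q[4]
    C=lambda c,a,b,rr: c+rr*(np.cos(th)[:,None]*a+np.sin(th)[:,None]*b)
    w=C(o+.018*n,u,v,rw+d); f=sq(o,n,u,v,.035+d,.036+d,.017)
    X=np.array([1.,0,0]);Y=np.array([0,1.,0]); b=C(np.array([q[0],q[1],0.0]),X,Y,.05+d); b=b[(b[:,0]<q[0]-.015)]if d==0 else b
    return w,f,b
def score(q,rep=False):
    tot=[]
    for k in V:
        p,g=V[k],G[k];d=.0025
        wi,fi,bi=curves(q,-d);wo,fo,bo=curves(q,d)
        m=np.cos(th+0)>-2
        base=np.array([q[0],q[1]]);keep=(bo[:,0]<q[0]-.01)
        s1=(samp(g,pr(p,wo))-samp(g,pr(p,wi))).mean()
        s2=np.abs((samp(g,pr(p,fo))-samp(g,pr(p,fi))).reshape(4,20).mean(1)).mean()
        s3=(samp(g,pr(p,bo[keep]))-samp(g,pr(p,bi[keep]))).mean()
        tot+= [s1,s2,s3]
    return tot if rep else -(tot[0]+tot[3]+1.0*(tot[1]+tot[4])+tot[2]+tot[5])
if __name__=="__main__":
    best=None
    for yaw in(-.3,-.1,.1,.3):
        for t in(.52,.6,.7):
            m=minimize(score,[.636,.108,yaw,t,.026],method="Nelder-Mead",options=dict(initial_simplex=np.array([.636,.108,yaw,t,.026])+np.vstack([np.zeros(5),np.diag([.006,.006,.12,.1,.003])]),maxiter=600))
            print(m.x.round(4),round(m.fun,2))
            if best is None or m.fun<best.fun: best=m
    q=best.x;print("BEST",q.round(4),np.round(score(q,True),1));np.save("reader.npy",q)
    ims=[]
    for n in V:
        p=V[n];o,nn,u,v=hd(q);c=proj(p,[.63,.108,.06]);it=[]
        w,_,_=curves(q);it.append((pr(p,w),(0,255,255)))
        for z in(.017,-.017): it.append((pr(p,np.array([o+z*nn+a*.035*u+b*.036*v for a,b in((1,1),(1,-1),(-1,-1),(-1,1),(1,1))])),(0,255,0)))
        it.append((circ(p,[q[0],q[1],0],[0,0,1],.05),(255,0,255)));it.append((circ(p,[q[0],q[1],.013],[0,0,1],.05),(255,0,255)))
        ims.append(crop(p,c,44,50,9,it))
    cv2.imwrite("pics/c4.png",np.hstack(ims))
    # jar cap: white blob centroid near expected
    obs=[]
    for n in V:
        p=V[n];f=p["frame"].astype(int);reg=cv2.dilate(D[n][1]["white_cap_jar"][0][0].astype(np.uint8),np.ones((3,3)))
        f2=f
        m=((f2.min(2)>150)&(f2.max(2)-f2.min(2)<45)&(reg>0)).astype(np.uint8)
        k=cv2.findContours(cv2.morphologyEx(m,cv2.MORPH_CLOSE,np.ones((5,5))),cv2.RETR_EXTERNAL,cv2.CHAIN_APPROX_NONE)[0]
        k=max(k,key=cv2.contourArea);h=cv2.convexHull(k);e=cv2.minEnclosingCircle(h);M=cv2.moments(h)
        c=(M["m10"]/M["m00"],M["m01"]/M["m00"]);print(n,"cap",np.round(c,1),np.round(e[0],1),round(e[1],1),at_z(p,c,.105).round(4));obs.append((p,c))
    print(tri(obs).round(4))
    for n in V:
        p=V[n];k=max(cv2.findContours(D[n][1]["rack"][0][0].astype(np.uint8),cv2.RETR_EXTERNAL,cv2.CHAIN_APPROX_NONE)[0],key=cv2.contourArea)
        P=np.array([at_z(p,c,.03)[:2] for c in k[:,0]]).astype(np.float32);print(n,"rack",cv2.minAreaRect(P))
E
python3 fit.py
```

```text
[ 0.6383  0.1101 -0.0721  0.4461  0.0276] -353.48
[ 0.6383  0.1101 -0.072   0.4464  0.0276] -353.48
[ 0.6383  0.1101 -0.0723  0.4458  0.0276] -353.48
[ 0.6383  0.1101 -0.072   0.4465  0.0276] -353.48
[ 0.6383  0.1101 -0.072   0.446   0.0276] -353.48
[ 0.6383  0.1101 -0.0723  0.4474  0.0276] -353.48
[ 0.6383  0.1101 -0.0723  0.4459  0.0276] -353.48
[ 0.6383  0.1101 -0.072   0.4461  0.0276] -353.48
[ 0.6383  0.1101 -0.0722  0.4467  0.0276] -353.48
[ 0.6383  0.1101 -0.0722  0.4465  0.0276] -353.48
[ 0.6383  0.1107 -0.0764  0.4402  0.0275] -352.19
[ 0.6383  0.1101 -0.072   0.4463  0.0276] -353.48
BEST [ 0.6383  0.1101 -0.072   0.4463  0.0276] [ 56.9  24.6  53.3 100.2  44.5  73.9]
side cap [393.3 290.6] [393.3 290.6] 8.1 [ 0.4989 -0.3765  0.105 ]
top cap [430.8 211.2] [430.  211.5] 9.0 [ 0.4933 -0.3766  0.105 ]
[ 0.4946 -0.3758  0.1125]
side rack ((0.47810906171798706, -0.2901698350906372), (0.10077378153800964, 0.26112619042396545), 9.944563865661621)
top rack ((0.47797486186027527, -0.2864311635494232), (0.0957985445857048, 0.26266491413116455), 10.675963401794434)
```

View pics/c4.png

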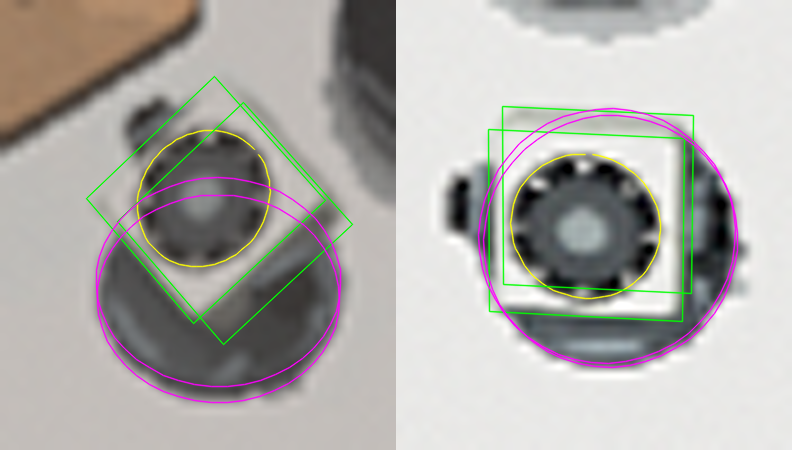

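```bash
cat > fit2.py <<'E'
from fit import *
# q: x,y,yaw,t,rw,a,b, du_s,dv_s,du_t,dv_t
def parts(q):
    o,n,u,v=hd(q); out=[]
    for i,k in enumerate(V):
        p,g=V[k],G[k];off=q[7+2*i:9+2*i]
        S=lambda X: samp(g,pr(p,X)+off)
        w=[];f=[];b=[]
        for d in(-.002,.002):
            w.append(S(o+.018*n+(q[4]+d)*(np.cos(th)[:,None]*u+np.sin(th)[:,None]*v)))
            f.append(S(sq(o,n,u,v,q[5]+d,q[6]+d,.017)).reshape(4,20))
            ang=np.linspace(np.pi*.6,np.pi*1.4,40); b.append(S(np.c_[q[0]+(.05+d)*np.cos(ang),q[1]+(.05+d)*np.sin(ang),np.zeros(40)]))
        fd=np.abs(f[1]-f[0]).mean(1)
        out+= [(w[1]-w[0]).mean(), fd[0]+fd[1]+fd[2], (b[1]-b[0]).mean()]
    return out
def cost(q,mask=(1,.6,1,1,.6,1)): 
    return -np.dot(parts(q),mask)+8*np.sum((np.array(q[7:])/.6)**2)+((q[5]-.034)/.002)**2*5+((q[6]-.0345)/.002)**2*5
st=np.diag([.004,.004,.08,.05,.002,.002,.002,.4,.4,.4,.4])
res=[]
for t in np.arange(.40,.80,.04):
    f=lambda z,t=t: cost(np.r_[z[:3],t,z[3:]])
    z0=np.array([.638,.110,-.05,.0276,.034,.0345,0,0,0,0]);b=None
    for _ in range(3):
        m=minimize(f,z0,method="Nelder-Mead",options=dict(initial_simplex=z0+np.vstack([np.zeros(10),np.delete(np.delete(st,3,0),3,1)]),maxiter=1500,maxfev=1500,adaptive=True));z0=m.x
    q=np.r_[z0[:3],t,z0[3:]];res.append((m.fun,q));print(round(t,2),round(m.fun,1),np.round(parts(q),1),q.round(4))
E
python3 fit2.py
```

```text
0.4 -402.9 [ 48.2  81.6  42.8  85.1 188.6  66.1] [ 0.6375  0.1099 -0.0247  0.4     0.0274  0.0341  0.0338  0.145   0.0132
 -0.1046  0.0883]
0.44 -404.7 [ 48.3  81.9  44.6  85.2 188.6  65.9] [ 0.638   0.11   -0.0263  0.44    0.0275  0.0341  0.0339  0.159  -0.0294
 -0.0896  0.1326]
0.48 -404.2 [ 47.9  82.1  45.3  84.7 189.9  65.4] [ 0.6382  0.1099 -0.0347  0.48    0.0277  0.0338  0.0339  0.1925 -0.0353
 -0.1085  0.1704]
0.52 -401.1 [ 47.2  83.5  45.6  83.  189.8  63.7] [ 0.6387  0.1099 -0.0348  0.52    0.0278  0.034   0.0339  0.1875 -0.0458
 -0.1021  0.1837]
0.56 -395.0 [ 46.1  83.6  45.8  80.1 188.8  61.9] [ 0.639   0.1099 -0.0359  0.56    0.028   0.0341  0.0339  0.1819 -0.0683
 -0.0858  0.2017]
0.6 -386.5 [ 44.2  83.5  45.7  75.2 187.5  61.5] [ 0.6392  0.11   -0.0358  0.6     0.028   0.0342  0.034   0.1941 -0.1039
 -0.0725  0.2321]
0.64 -376.9 [ 41.1  82.5  45.7  69.9 187.3  61.5] [ 0.6392  0.1099 -0.0404  0.64    0.028   0.0341  0.0339  0.1924 -0.1253
 -0.063   0.2414]
0.68 -366.3 [ 38.2  80.7  45.2  65.  186.6  60.8] [ 0.6394  0.1099 -0.0499  0.68    0.028   0.0342  0.0339  0.2031 -0.1331
 -0.0656  0.2587]
0.72 -355.7 [ 35.5  79.4  43.7  61.1 188.   58.9] [ 0.6396  0.1096 -0.0817  0.72    0.028   0.034   0.0338  0.2335 -0.1201
 -0.0953  0.2763]
0.76 -345.6 [ 30.4  74.7  44.8  54.5 190.   61.3] [ 0.6393  0.1097 -0.0956  0.76    0.0277  0.0337  0.0337  0.2207 -0.142
 -0.0794  0.271 ]
```

```bash
python3 - <<'E'
from fit import *
for n in("side","top","side","top"):
    p=imaging.capture(n); o=models.place_of(p,"reader_focus")
    print(n,[((np.array(x["at"])*[640,400]).round(1).tolist(),round(x["confidence"],2)) for x in o])
for t in(.44,.48,.52,.56,.6,.64,.7):
    h,nn,_,_=hd([.6387,.11,-.035,t]);print(t,[proj(V[n],h+.118*nn).round(1).tolist() for n in V],(h+.118*nn).round(4))
for y in (-.15,.1):
    h,nn,_,_=hd([.6387,.11,y,.52]);print(y,[proj(V[n],h+.118*nn).round(1).tolist() for n in V])
E
```

```text
side [([309.8, 158.0], 0.78)]
top [([272.5, 182.8], 0.9)]
side [([304.6, 157.6], 0.67)]
top [([275.5, 184.5], 0.74)]
0.44 [[309.1, 155.1], [274.9, 182.4]] [0.5885 0.1118 0.1718]
0.48 [[308.1, 156.2], [275.0, 183.9]] [0.5842 0.1119 0.1697]
0.52 [[307.1, 157.2], [275.0, 185.3]] [0.5801 0.1121 0.1674]
0.56 [[306.2, 158.3], [275.1, 186.7]] [0.5761 0.1122 0.165 ]
0.6 [[305.2, 159.3], [275.2, 188.1]] [0.5721 0.1123 0.1624]
0.64 [[304.3, 160.4], [275.3, 189.5]] [0.5683 0.1125 0.1596]
0.7 [[303.0, 162.0], [275.4, 191.4]] [0.5627 0.1127 0.1553]
-0.15 [[306.0, 155.8], [272.9, 185.2]]
0.1 [[308.7, 158.7], [277.6, 185.2]]
```

The head fit (tilt about 0.51, yaw about −0.04) and the network's focus point agree: focus ≈ (0.5805, 0.112, 0.168). Moving over the rack now.

Call:
apply_moves(
  moves=[
    [[0.004,0.02,0],0],
    [[0.006,0.039,0],0],
    [[0.006,0.039,0],0],
    [[0.006,0.039,0],0],
    [[0.006,0.039,0],0],
  ],
  hand=0.07,
)

```text
time_s: 8.0
tcp_pos: [0.5366, 0.1512, 0.2617]
ee_rot: [[0.974, -0.226, 0.0], [-0.226, -0.974, 0.0], [0.0, -0.0, -1.0]]
wrist_force: [0.4, 0.1, 0.1]
gripper_width: 0.817
gripper_force: 0.0
```

Call:
apply_moves(
  moves=[
    [[0.006,0.039,0],0],
    [[0.006,0.039,0],0],
    [[0.006,0.039,0],0],
    [[0.006,0.039,0],0],
    [[0.006,0.039,0],0],
  ],
)

```text
time_s: 8.42
tcp_pos: [0.5216, -0.0458, 0.262]
ee_rot: [[0.974, -0.226, 0.001], [-0.226, -0.974, 0.0], [0.001, -0.0, -1.0]]
wrist_force: [0.4, -0.1, -0.3]
gripper_width: 0.8
gripper_force: 0.0
```

Call:
apply_moves(
  moves=[
    [[0.006,0.039,0],0],
    [[0.006,0.039,0],0],
    [[0.006,0.039,0],0],
    [[0.006,0.039,0],0],
    [[0.006,0.039,0],0],
  ],
)

```text
time_s: 8.83
tcp_pos: [0.5066, -0.2426, 0.262]
ee_rot: [[0.974, -0.227, 0.001], [-0.227, -0.974, -0.0], [0.001, -0.0, -1.0]]
wrist_force: [0.8, -0.1, 0.5]
gripper_width: 0.805
gripper_force: 0.0
```

Call:
apply_moves(
  moves=[
    [[0.006,0.039,0],0],
    [[0.006,0.039,0],0],
    [[0.003,0.039,0],0],
    [[0.001,0.0177,0],0],
    [[0,0,0],0],
  ],
)

```text
time_s: 9.25
tcp_pos: [0.491, -0.3792, 0.2607]
ee_rot: [[0.973, -0.232, -0.001], [-0.232, -0.973, -0.0], [-0.001, 0.001, -1.0]]
wrist_force: [0.4, -0.1, -0.5]
gripper_width: 0.806
gripper_force: 0.0
```

Call:
apply_moves(
  moves=[
    [[0,0,0],-5.85],
    [[0,0,0],-5.85],
    [[0,0,0],-5.85],
    [[0,0,0],-5.85],
    [[0,0,0],0],
  ],
)

```text
time_s: 9.67
tcp_pos: [0.4923, -0.3748, 0.2617]
ee_rot: [[0.983, 0.181, 0.0], [0.181, -0.983, 0.0], [0.0, -0.0, -1.0]]
wrist_force: [0.9, 0.3, 0.0]
gripper_width: 0.805
gripper_force: 0.0
```

Call:
apply_moves(
  moves=[
    [[0,0,0],0],
    [[0,0,0],0],
  ],
)

```text
time_s: 9.83
tcp_pos: [0.4923, -0.3751, 0.2617]
ee_rot: [[0.984, 0.177, 0.0], [0.177, -0.984, -0.0], [0.0, 0.0, -1.0]]
wrist_force: [0.0, 0.0, 0.3]
gripper_width: 0.806
gripper_force: 0.0
```

Call:
apply_moves(
  moves=[
    [[0.002,0.0018,0.02],0],
    [[0,0,0.04],0],
    [[0,0,0.04],0],
    [[0,0,0.03],0],
    [[0,0,0.02],0],
  ],
)

```text
time_s: 10.25
tcp_pos: [0.4926, -0.3757, 0.1078]
ee_rot: [[0.984, 0.176, -0.005], [0.177, -0.984, 0.003], [-0.004, -0.004, -1.0]]
wrist_force: [-0.9, -1.1, 0.5]
gripper_width: 0.8
gripper_force: 0.0
```

Call:
apply_moves(
  moves=[
    [[0,0,0.02],0],
    [[0,0,0.02],0],
    [[0,0,0.0127],0],
    [[0,0,0],0],
    [[0,0,0],0],
  ],
)

```text
time_s: 10.67
tcp_pos: [0.4944, -0.3768, 0.0585]
ee_rot: [[0.984, 0.178, -0.001], [0.178, -0.984, 0.0], [-0.001, -0.0, -1.0]]
wrist_force: [0.7, -0.6, 0.6]
gripper_width: 0.806
gripper_force: 0.0
```

Call:
apply_moves(
  moves=[
    [[0,0,0],0],
    [[0,0,0],0],
    [[0,0,0],0],
    [[0,0,0],0],
    [[0,0,0],0],
  ],
  hand=0.03,
)

```text
time_s: 11.08
tcp_pos: [0.495, -0.3771, 0.0601]
ee_rot: [[0.984, 0.179, 0.002], [0.179, -0.984, -0.001], [0.002, 0.001, -1.0]]
wrist_force: [-0.0, 1.3, 3.8]
gripper_width: 0.608
gripper_force: 30.0
```

Call:
apply_moves(
  moves=[
    [[0,0,0],0],
    [[0,0,0],0],
    [[0,0,0],0],
  ],
)

```text
time_s: 11.33
tcp_pos: [0.495, -0.3771, 0.06]
ee_rot: [[0.984, 0.179, 0.001], [0.179, -0.984, -0.001], [0.001, 0.001, -1.0]]
wrist_force: [0.1, 2.2, 6.2]
gripper_width: 0.606
gripper_force: 30.0
```

```bash
python3 - <<'E'
from h import *
ims=[]
for n in("side","top"):
    p=imaging.capture(n)
    ims.append(crop(p,proj(p,[.486,-.36,.07]),66,76,6,[(circ(p,[.494,-.3765,.108],[0,0,1],.023),(0,255,0)),(circ(p,[.494,-.3765,.010],[0,0,1],.0235),(0,255,0))]))
cv2.imwrite("pics/c5.png",np.hstack(ims)); s=r.sense();print(s["wrist_force"],s["moment"],s["gripper_width"])
E
```

```text
[0.59158632 2.48227039 6.59090748] [0.65422877 0.11344834 0.01289281] 0.6070734615782026
```

View pics/c5.png

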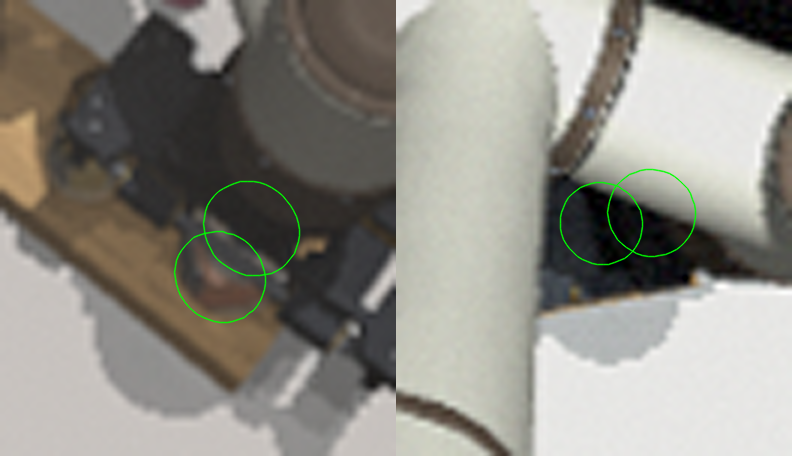

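Call:
apply_moves(
  moves=[
    [[0,0,-0.004],0],
    [[0,0,-0.004],0],
    [[0,0,0],0],
    [[0,0,0],0],
  ],
)

```text
time_s: 11.77
tcp_pos: [0.494, -0.377, 0.0649]
ee_rot: [[0.984, 0.178, -0.001], [0.178, -0.984, 0.001], [-0.001, -0.001, -1.0]]
wrist_force: [2.0, -3.0, -12.5]
gripper_width: 0.606
gripper_force: 30.0
```

```bash
python3 - <<'E'
from h import *
s=r.sense();print(s["wrist_force"],s["moment"],s["gripper_width"],s["tcp_pos"])
p=imaging.capture("side")
for t in("white_cap_jar","brown_cap_jar","black_cap_jar"):
    print(t,[(round(x["confidence"],2),(np.array(x["extent"])*[640,400,640,400]).round(1).tolist()) for x in models.cut_out(p,t)][:3])
E
```

```text
[  1.97389454  -3.0249793  -12.54830927] [-1.55927707 -0.94537334 -0.03030665] 0.6058665588167729 [ 0.49402272 -0.37701902  0.06489024]
white_cap_jar [(0.52, [379.7, 293.5, 14.7, 11.4])]
brown_cap_jar []
black_cap_jar [(0.76, [337.9, 247.1, 15.0, 24.8]), (0.48, [375.8, 233.3, 13.2, 24.7]), (0.36, [256.1, 118.1, 20.2, 37.0])]
```

Call:
apply_moves(
  moves=[
    [[0,0,0],0],
    [[0,0,0],0],
    [[0,0,0],0],
    [[0,0,0],0],
  ],
  hand=0.07,
)

```text
time_s: 12.3
tcp_pos: [0.4947, -0.377, 0.0681]
ee_rot: [[0.984, 0.179, 0.001], [0.179, -0.984, -0.001], [0.001, 0.001, -1.0]]
wrist_force: [0.2, -0.2, -0.3]
gripper_width: 0.778
gripper_force: 0.0
```

Call:
apply_moves(
  moves=[
    [[0,0,-0.02],0],
    [[0,0,-0.04],0],
    [[0,0,-0.04],0],
    [[0,0,-0.03],0],
    [[0,0,0],0],
  ],
)

```text
time_s: 12.72
tcp_pos: [0.4978, -0.3792, 0.2064]
ee_rot: [[0.984, 0.18, 0.014], [0.18, -0.984, -0.009], [0.012, 0.011, -1.0]]
wrist_force: [0.6, -0.7, 0.5]
gripper_width: 0.804
gripper_force: 0.0
```

```bash
python3 - <<'E'
from h import *
s=r.sense();print(s["wrist_force"],s["moment"],s["gripper_width"],s["tcp_pos"])
p=imaging.capture("side")
for t in("white_cap_jar_top","white_cap_jar","brown_cap_jar","black_cap_jar"):
    print(t,[(round(x["confidence"],2),(np.array(x["at"])*[640,400]).round(1).tolist()) for x in models.place_of(p,t)][:3])
Z=[0,0,1];G=(0,255,0)
cv2.imwrite("pics/c6.png",crop(p,proj(p,[.486,-.30,.07]),110,90,7,[(circ(p,[.494,-.3765,.108],Z,.023),G),(circ(p,[.494,-.3765,.010],Z,.0235),G),(circ(p,[.478,-.288,.115],Z,.0205),G)]))
E
```

```text
[ 0.64915991 -0.70490046  0.4638834 ] [-0.07469526 -0.12359306 -0.03871322] 0.8037965497351948 [ 0.49782294 -0.37918717  0.20640295]
white_cap_jar_top [(0.58, [396.7, 290.0])]
white_cap_jar [(0.85, [387.2, 299.0])]
brown_cap_jar [(0.64, [362.7, 282.7])]
black_cap_jar [(0.67, [363.7, 282.2]), (0.64, [345.9, 260.8]), (0.5, [379.9, 248.1])]
```

View pics/c6.png

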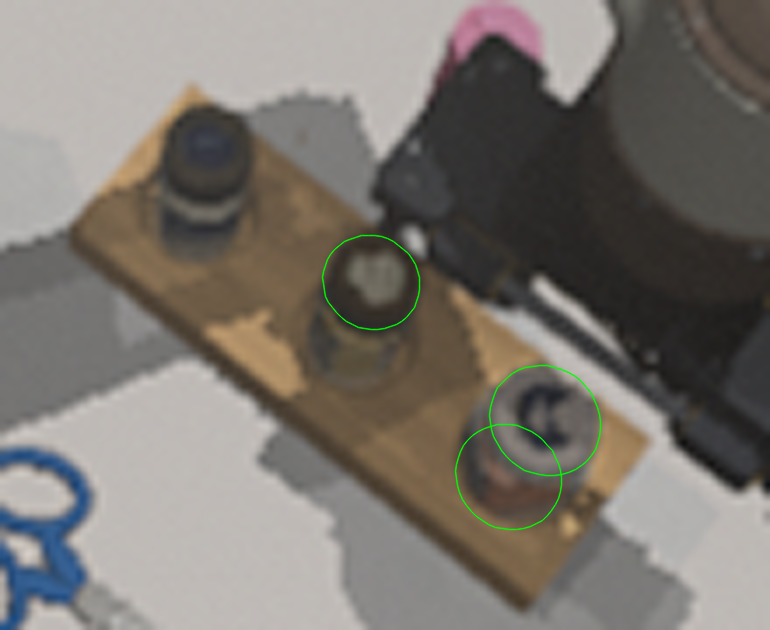

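Call:
apply_moves(
  moves=[
    [[0.001,0.001,0.03],0],
    [[0,0,0.035],0],
    [[0,0,0.03],0],
    [[0,0,0],0],
    [[0,0,0],0],
  ],
)

```text
time_s: 13.38
tcp_pos: [0.4941, -0.3772, 0.0994]
ee_rot: [[0.984, 0.179, -0.006], [0.179, -0.984, 0.002], [-0.006, -0.003, -1.0]]
wrist_force: [0.3, -0.7, -0.2]
gripper_width: 0.805
gripper_force: 0.0
```

Call:
apply_moves(
  moves=[
    [[0,0,0],0],
    [[0,0,0],0],
  ],
)

```text
time_s: 13.55
tcp_pos: [0.497, -0.3785, 0.104]
ee_rot: [[0.984, 0.179, 0.003], [0.179, -0.984, -0.002], [0.003, 0.003, -1.0]]
wrist_force: [0.2, -1.2, 0.5]
gripper_width: 0.808
gripper_force: 0.0
```

Call:
apply_moves(
  moves=[
    [[0,0,0.012],0],
    [[0,0,0.01],0],
    [[0,0,0.004],0],
    [[0,0,0],0],
    [[0,0,0],0],
  ],
)

```text
time_s: 13.97
tcp_pos: [0.4958, -0.3779, 0.0762]
ee_rot: [[0.984, 0.179, 0.0], [0.179, -0.984, -0.0], [0.0, 0.0, -1.0]]
wrist_force: [0.3, 0.5, -0.2]
gripper_width: 0.801
gripper_force: 0.0
```

Call:
apply_moves(
  moves=[
    [[0,0,0],0],
    [[0,0,0],0],
    [[0,0,0],0],
    [[0,0,0],0],
    [[0,0,0],0],
  ],
  hand=0.03,
)

```text
time_s: 14.38
tcp_pos: [0.4957, -0.3772, 0.0763]
ee_rot: [[0.984, 0.179, 0.0], [0.179, -0.984, 0.001], [0.0, -0.001, -1.0]]
wrist_force: [0.4, 3.5, 2.8]
gripper_width: 0.596
gripper_force: 30.0
```

Call:
apply_moves(
  moves=[
    [[0,0,0],0],
    [[0,0,0],0],
    [[0,0,0],0],
  ],
)

```text
time_s: 14.63
tcp_pos: [0.4957, -0.3773, 0.0763]
ee_rot: [[0.984, 0.179, 0.0], [0.179, -0.984, 0.0], [0.0, -0.0, -1.0]]
wrist_force: [0.7, 5.6, 4.7]
gripper_width: 0.594
gripper_force: 30.0
```

Call:
apply_moves(
  moves=[
    [[0,-0.003,0],0],
    [[0,0,0],0],
    [[0,0,0],0],
  ],
)

```text
time_s: 14.88
tcp_pos: [0.4959, -0.3764, 0.0765]
ee_rot: [[0.984, 0.179, 0.002], [0.179, -0.984, -0.003], [0.002, 0.003, -1.0]]
wrist_force: [0.2, -4.3, 2.8]
gripper_width: 0.593
gripper_force: 30.0
```

```bash
python3 - <<'E'
from h import *
s=r.sense();print(s["wrist_force"],s["moment"],s["gripper_width"],s["tcp_pos"])
p=imaging.capture("side")
cv2.imwrite("pics/c7.png",crop(p,proj(p,[.486,-.36,.07]),80,70,9,[(circ(p,[.4955,-.3773,.035],[0,0,1],.027),(0,255,0))]))
E
```

```text
[ 0.20371536 -4.26943671  2.81543744] [-1.6248366  -0.11606454 -0.01445518] 0.592635638781997 [ 0.49586039 -0.37642551  0.07647694]
```

View pics/c7.png

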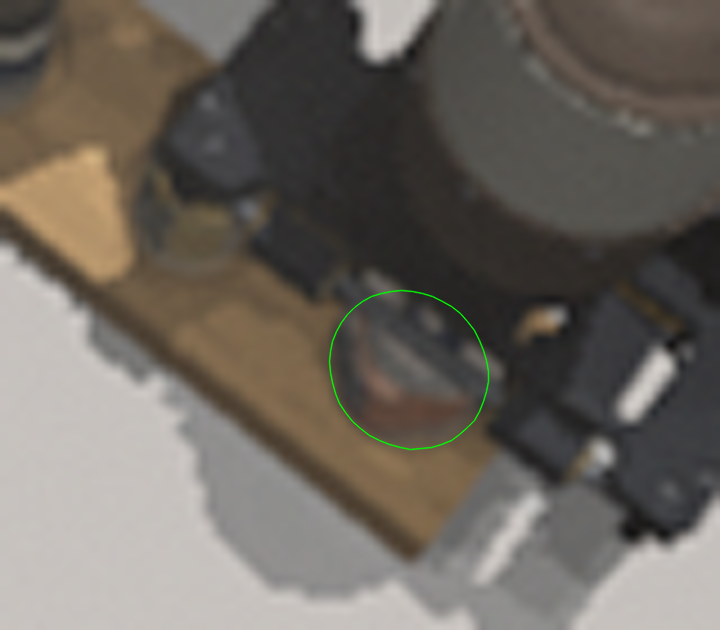

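The jar is wedged in its seat: force resists motion both ways and the width reads 52 mm instead of 46. It probably tipped on impact as the fingers closed and was then held tilted by friction. I'll release, re-centre and close in stages.

Call:
apply_moves(
  moves=[
    [[0,0.002,0],0],
    [[0,0,0],0],
    [[0,0,0],0],
    [[0,0,0],0],
    [[0,0,0],0],
  ],
  hand=0.06,
)

```text
time_s: 15.35
tcp_pos: [0.4949, -0.3762, 0.0752]
ee_rot: [[0.984, 0.179, -0.001], [0.179, -0.984, 0.001], [-0.001, -0.001, -1.0]]
wrist_force: [0.3, 0.3, 0.3]
gripper_width: 0.684
gripper_force: 0.0
```

Call:
apply_moves(
  moves=[
    [[0,0,0],0],
    [[0,0,0],0],
    [[0,0,0],0],
  ],
  hand=0.055,
)

```text
time_s: 15.6
tcp_pos: [0.4954, -0.3766, 0.0758]
ee_rot: [[0.984, 0.179, -0.0], [0.179, -0.984, 0.0], [-0.0, -0.0, -1.0]]
wrist_force: [0.8, -0.5, -0.6]
gripper_width: 0.639
gripper_force: 0.0
```

Call:
apply_moves(
  moves=[
    [[0,0,0],0],
    [[0,0,0],0],
    [[0,0,0],0],
  ],
  hand=0.052,
)

```text
time_s: 15.85
tcp_pos: [0.4954, -0.3768, 0.0758]
ee_rot: [[0.984, 0.179, -0.0], [0.179, -0.984, 0.0], [-0.0, -0.0, -1.0]]
wrist_force: [0.7, 0.5, -0.3]
gripper_width: 0.604
gripper_force: 16.5
```

Call:
apply_moves(
  moves=[
    [[0,0,0],0],
    [[0,0,0],0],
    [[0,0,0],0],
  ],
  hand=0.05,
)

```text
time_s: 16.1
tcp_pos: [0.4954, -0.3768, 0.0758]
ee_rot: [[0.984, 0.179, -0.0], [0.179, -0.984, 0.0], [-0.0, -0.0, -1.0]]
wrist_force: [0.5, 0.0, -0.5]
gripper_width: 0.597
gripper_force: 30.0
```

Call:
apply_moves(
  moves=[
    [[0,0,0],0],
    [[0,0,0],0],
    [[0,0,-0.003],0],
    [[0,0,-0.003],0],
    [[0,0,0],0],
  ],
  hand=0.03,
)

```text
time_s: 16.52
tcp_pos: [0.4948, -0.3767, 0.0809]
ee_rot: [[0.984, 0.178, -0.001], [0.178, -0.984, 0.001], [-0.001, -0.001, -1.0]]
wrist_force: [1.4, -2.2, -9.8]
gripper_width: 0.602
gripper_force: 30.0
```

Call:
apply_moves(
  moves=[
    [[0,0,-0.002],0],
    [[0,0,0],0],
    [[0,0,0],0],
  ],
)

```text
time_s: 16.77
tcp_pos: [0.4953, -0.3766, 0.084]
ee_rot: [[0.984, 0.179, -0.0], [0.179, -0.984, 0.0], [-0.0, -0.0, -1.0]]
wrist_force: [1.1, -1.8, -7.3]
gripper_width: 0.599
gripper_force: 30.0
```

Call:
apply_moves(
  moves=[
    [[0,0,-0.004],0],
    [[0,0,-0.003],0],
    [[0,0,0],0],
    [[0,0,0],0],
  ],
)

```text
time_s: 17.1
tcp_pos: [0.496, -0.3769, 0.0926]
ee_rot: [[0.984, 0.179, 0.002], [0.179, -0.984, -0.001], [0.002, 0.001, -1.0]]
wrist_force: [0.4, 0.5, 0.0]
gripper_width: 0.594
gripper_force: 30.0
```

```bash
python3 - <<'E'
from h import *
s=r.sense();print(s["wrist_force"],s["moment"],s["gripper_width"],s["tcp_pos"])
p=imaging.capture("side")
for t in("white_cap_jar","brown_cap_jar","black_cap_jar"):
    print(t,[(round(x["confidence"],2),(np.array(x["extent"])*[640,400,640,400]).round(1).tolist()) for x in models.cut_out(p,t)][:2],[(round(x["confidence"],2),(np.array(x["at"])*[640,400]).round(1).tolist()) for x in models.place_of(p,t)][:2])
print([proj(p,[.4955,-.377,z]).round(1).tolist() for z in(.01,.025,.108,.123)])
cv2.imwrite("pics/c8a.png",crop(p,proj(p,[.486,-.36,.07]),80,70,9))
E
```

```text
[0.35609941 0.45798817 0.00487905] [-0.02411565  0.14160234 -0.0160354 ] 0.5942108180505108 [ 0.49604901 -0.37686311  0.09258039]
white_cap_jar [] [(0.46, [389.7, 293.7]), (0.44, [278.6, 221.2])]
brown_cap_jar [(0.56, [361.0, 267.7, 13.3, 21.4]), (0.52, [335.9, 247.7, 17.8, 24.0])] [(0.55, [365.4, 284.0])]
black_cap_jar [(0.68, [334.6, 248.8, 17.8, 22.3]), (0.66, [376.4, 235.2, 12.5, 23.8])] [(0.7, [340.9, 264.8])]
[[387.5, 299.3], [388.3, 298.2], [392.8, 291.3], [393.7, 289.9]]
```

Call:
apply_moves(
  moves=[
    [[0,0,-0.02],0],
    [[0,0,-0.03],0],
    [[0,0,-0.035],0],
    [[0,0,-0.03],0],
    [[0,0,-0.01],0],
  ],
)

```text
time_s: 17.87
tcp_pos: [0.4974, -0.3782, 0.2215]
ee_rot: [[0.984, 0.179, 0.008], [0.179, -0.984, -0.005], [0.007, 0.007, -1.0]]
wrist_force: [0.6, -0.1, 0.2]
gripper_width: 0.597
gripper_force: 30.0
```

Call:
apply_moves(
  moves=[
    [[0,0,0],0],
    [[0,0,0],0],
  ],
)

```text
time_s: 18.03
tcp_pos: [0.495, -0.3762, 0.2149]
ee_rot: [[0.984, 0.178, -0.001], [0.178, -0.984, 0.001], [-0.0, -0.002, -1.0]]
wrist_force: [0.1, 0.2, -2.6]
gripper_width: 0.59
gripper_force: 30.0
```

```bash
python3 - <<'E'
from h import *
s=r.sense();print(s["wrist_force"],s["moment"],s["gripper_width"],s["tcp_pos"])
T=np.array(s["tcp_pos"]);ee=np.array(s["ee_rot"]);g=T-.0187*ee[:,2];print(g)
ims=[]
for n in("side","top"):
    p=imaging.capture(n)
    for t in("white_cap_jar","white_cap_jar_top","brown_cap_jar"):
        print(n,t,[(round(x["confidence"],2),(np.array(x["extent"])*[640,400,640,400]).round(1).tolist()) for x in models.cut_out(p,t)][:2],[(round(x["confidence"],2),(np.array(x["at"])*[640,400]).round(1).tolist()) for x in models.place_of(p,t)][:2])
    print(proj(p,g).round(1),proj(p,g-[0,0,.086]).round(1))
    Z=[0,0,1]
    ims.append(crop(p,proj(p,g-[0,0,.05]),55,65,7,[(circ(p,g-[0,0,.086],Z,.0235),(0,255,0)),(circ(p,g-[0,0,.01],Z,.0235),(0,255,255))]))
cv2.imwrite("pics/c8.png",np.hstack(ims))
E
```

```text
[ 0.05231625  0.183312   -2.59567314] [-0.0414346   0.00244288 -0.01255063] 0.5898272713084578 [ 0.4949684  -0.37618262  0.21485129]
[ 0.49497867 -0.37621001  0.23355127]
side white_cap_jar [(0.82, [387.9, 278.5, 16.3, 16.1])] [(0.74, [396.2, 283.4]), (0.31, [387.4, 223.5])]
side white_cap_jar_top [(0.68, [389.8, 273.4, 23.7, 21.7])] [(0.61, [403.7, 277.8])]
side brown_cap_jar [(0.5, [358.6, 267.9, 15.7, 21.0])] [(0.61, [361.1, 284.1])]
[400.5 278.8] [394.9 287.5]
top white_cap_jar [] [(0.26, [365.3, 159.0])]
top white_cap_jar_top [] []
top brown_cap_jar [] []
[443.9 207.8] [434.7 209.8]
```

View pics/c8.png

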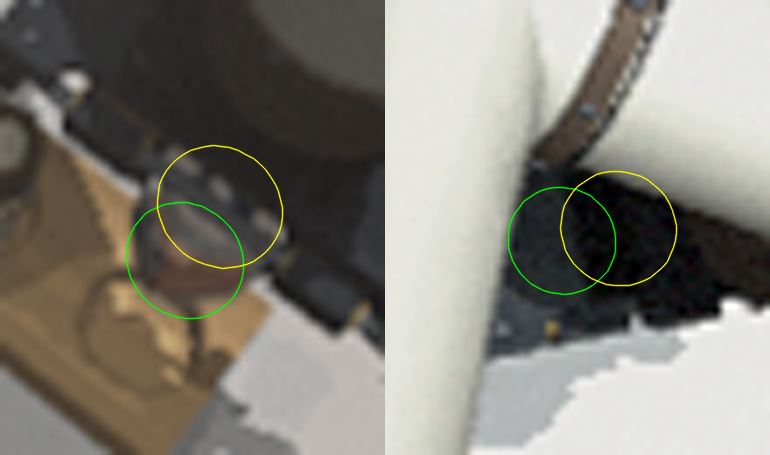

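The seat is empty and the jar is held. The 51.5 mm width and the reported base/top points suggest it sits about 7° askew between the pads. I'll set it down on the clear worktop beside the board and regrip it upright, then use the board's edge to pivot it.

```bash
python3 - <<'E'
from h import *
import pickle
s=r.sense();print(np.round(s["joints"],1))
D=pickle.load(open("d.pkl","rb"))
for n in D:
    p=D[n][0];f=p["frame"].astype(int)
    pts=[]
    for x in np.arange(.43,.70,.01):
        # scan along y at z=.018 for wood(b much lower than r) -> white
        ys=np.arange(.17,.30,.0005);c=np.array([proj(p,[x,y,.018]) for y in ys])
        v=cv2.remap(p["frame"],c[:,0].astype(np.float32)[None],c[:,1].astype(np.float32)[None],cv2.INTER_LINEAR)[0].astype(float)
        w=v[:,2]-v[:,0]   # red-blue
        hi=np.percentile(w,90); i=np.argmax(w>hi*.5); pts.append((x,ys[i]))
    pts=np.array(pts);k=np.polyfit(pts[:,0],pts[:,1],1);res=pts[:,1]-np.polyval(k,pts[:,0]);print(n,"edge y=",k.round(4),"at .47:",np.polyval(k,.47).round(4),"at .6",np.polyval(k,.6).round(4),"med res",np.median(abs(res)).round(4))
m=cv2.findContours(D["top"][1]["white_cap_jar"][0][0].astype(np.uint8),0,1)
for n in D:
    p=D[n][0];R=D[n][1]["white_cap_jar"][0][0];P=np.argwhere(R)[:,::-1].astype(float)
    a=proj(p,[.495,-.377,.108])-proj(p,[.495,-.377,.01]);a/=np.linalg.norm(a);q=P@[-a[1],a[0]];l=P@a
    print(n,"perp width px",np.ptp(q)+1,"cross widths",[round(np.ptp(q[abs(l-c)<.7])+1,1) for c in np.linspace(l.min()+3,l.max()-3,6)],"mm/px",np.linalg.norm(p["eye"]-np.array([.495,-.377,.06]))/p["intrinsics"][0][0]*1000)
E
```

```text
[-22.4  22.   -0.5  -0.  -67.4 122.7]
side edge y= [-0.0571  0.2539] at .47: 0.2271 at .6 0.2197 med res 0.0006
top edge y= [-0.059   0.2569] at .47: 0.2291 at .6 0.2215 med res 0.0003
side perp width px 20.152168802690596 cross widths [np.float64(13.7), np.float64(18.2), np.float64(19.9), np.float64(19.0), np.float64(16.3), np.float64(12.7)] mm/px 3.1519952239862477
top perp width px 17.064540553950337 cross widths [np.float64(12.4), np.float64(15.3), np.float64(16.3), np.float64(15.5), np.float64(15.3), np.float64(12.2)] mm/px 3.4620090181009244
```

Call:
apply_moves(
  moves=[
    [[0.002,-0.015,-0.005],0],
    [[0.005,-0.03,-0.005],0],
    [[0.0052,-0.039,-0.005],0],
    [[0.0052,-0.039,-0.005],0],
    [[0.0052,-0.039,0],0],
  ],
)

```text
time_s: 19.15
tcp_pos: [0.4887, -0.2117, 0.2373]
ee_rot: [[0.984, 0.178, 0.003], [0.178, -0.984, -0.001], [0.003, 0.001, -1.0]]
wrist_force: [0.7, 1.3, -1.1]
gripper_width: 0.598
gripper_force: 30.0
```

Call:
apply_moves(
  moves=[
    [[0.0052,-0.039,0],0],
    [[0.0052,-0.039,0],0],
    [[0.0052,-0.039,0],0],
    [[0.0052,-0.039,0],0],
    [[0.0052,-0.039,0],0],
  ],
)

```text
time_s: 19.57
tcp_pos: [0.4786, -0.0146, 0.2366]
ee_rot: [[0.984, 0.179, 0.002], [0.179, -0.984, 0.001], [0.002, -0.0, -1.0]]
wrist_force: [1.2, 0.6, -1.4]
gripper_width: 0.596
gripper_force: 30.0
```

Call:
apply_moves(
  moves=[
    [[0.0052,-0.039,0],0],
    [[0.0052,-0.039,0],0],
    [[0.0052,-0.039,0],0],
    [[0.005,-0.03,0],0],
    [[0,0,0],0],
  ],
)

```text
time_s: 19.98
tcp_pos: [0.4734, 0.1364, 0.2365]
ee_rot: [[0.983, 0.184, 0.002], [0.184, -0.983, 0.002], [0.003, -0.002, -1.0]]
wrist_force: [-0.6, 0.4, -1.5]
gripper_width: 0.594
gripper_force: 30.0
```

Call:
apply_moves(
  moves=[
    [[0,0,0],6.9],
    [[0,0,0],6.9],
    [[0,0,0],6.9],
    [[0,0,0],6.9],
    [[0,0,0],6.9],
  ],
)

```text
time_s: 20.4
tcp_pos: [0.473, 0.1316, 0.2363]
ee_rot: [[0.91, -0.415, 0.001], [-0.415, -0.91, 0.0], [0.0, -0.001, -1.0]]
wrist_force: [0.2, -0.7, -1.8]
gripper_width: 0.595
gripper_force: 30.0
```

Call:
apply_moves(
  moves=[
    [[0,0,0],6.9],
    [[0,0,0],6.9],
    [[0,0,0],6.9],
    [[0,0,0],6.9],
    [[0,0,0],6.9],
  ],
)

```text
time_s: 20.82
tcp_pos: [0.473, 0.1315, 0.2363]
ee_rot: [[0.514, -0.858, 0.001], [-0.858, -0.514, 0.0], [-0.0, -0.001, -1.0]]
wrist_force: [1.2, -0.4, -1.3]
gripper_width: 0.599
gripper_force: 30.0
```

Call:
apply_moves(
  moves=[
    [[0,0,0],6.9],
    [[0,0,0],6.9],
    [[0,0,0],6.9],
    [[0,0,0],6.9],
    [[0,0,0],7.0],
  ],
)

```text
time_s: 21.23
tcp_pos: [0.473, 0.1315, 0.2363]
ee_rot: [[-0.064, -0.998, 0.001], [-0.998, 0.064, 0.0], [-0.0, -0.0, -1.0]]
wrist_force: [-0.2, -0.2, -1.2]
gripper_width: 0.594
gripper_force: 30.0
```

Call:
apply_moves(
  moves=[
    [[-0.02,0,0.03],0],
    [[0,0,0.04],0],
    [[0,0,0.035],0],
    [[0,0,0.015],0],
    [[0,0,0],0],
  ],
)

```text
time_s: 21.65
tcp_pos: [0.4716, 0.15, 0.1123]
ee_rot: [[-0.058, -0.998, -0.008], [-0.998, 0.058, -0.004], [0.005, 0.007, -1.0]]
wrist_force: [-1.5, -0.2, -1.2]
gripper_width: 0.6
gripper_force: 30.0
```

Call:
apply_moves(
  moves=[
    [[0,0,0],0],
    [[0,0,0],0],
  ],
)

```text
time_s: 21.82
tcp_pos: [0.4758, 0.1522, 0.1177]
ee_rot: [[-0.057, -0.998, 0.003], [-0.998, 0.057, 0.002], [-0.002, -0.003, -1.0]]
wrist_force: [0.4, 0.5, -1.7]
gripper_width: 0.597
gripper_force: 30.0
```

```bash
cat > jar.py <<'E'
from h import *
np.set_printoptions(precision=4,suppress=True)
s=r.sense();T=np.array(s["tcp_pos"]);E=np.array(s["ee_rot"]);g=T-.0187*E[:,2]
print("g",g,"F",np.round(s["wrist_force"],1),"w",round(s["gripper_width"]*87,1))
for k in range(2):
  O={}
  for n in("side","top"):
    p=imaging.capture(n)
    for t in("white_cap_jar","white_cap_jar_top"):
        for x in models.place_of(p,t)[:2]:
            u=np.array(x["at"])*[640,400]
            if np.linalg.norm(u-proj(p,g))<45: O.setdefault(t,[]).append((p,u)); print(n,t,u.round(1),round(x["confidence"],2),"exp",proj(p,g-[0,0,.086] if t=="white_cap_jar" else g+[0,0,.012]).round(1)); break
    for x in models.cut_out(p,"white_cap_jar")[:1]: print(n,"cut",round(x["confidence"],2),(np.array(x["extent"])*[640,400,640,400]).round(1))
  for t,o in O.items():
    if len(o)==2:
        X=tri(o);print(t,X,"rel g in tool",E.T@(X-g))
E
python3 jar.py
```

```text
g [0.4757 0.1522 0.1364] F [ 0.4  0.5 -1.7] w 51.9
side white_cap_jar [276.5 185.4] 0.6 exp [277.7 184.9]
side white_cap_jar_top [278.1 169.9] 0.71 exp [274.9 169.9]
side cut 0.55 [270.  165.1  14.7  26.1]
top white_cap_jar [266.4 219.6] 0.39 exp [267.8 221. ]
top white_cap_jar_top [265.4 221.7] 0.36 exp [263.3 219.9]
white_cap_jar [0.4789 0.1614 0.0315] rel g in tool [-0.0092 -0.0023  0.1049]
white_cap_jar_top [0.4741 0.1399 0.1644] rel g in tool [ 0.0123  0.0009 -0.028 ]
side white_cap_jar [278.4 182.4] 0.64 exp [277.7 184.9]
side white_cap_jar_top [277.7 169.3] 0.77 exp [274.9 169.9]
side cut 0.81 [271.5 165.2  12.3  25.5]
top white_cap_jar [268.  222.3] 0.57 exp [267.8 221. ]
top white_cap_jar_top [266.6 222. ] 0.69 exp [263.3 219.9]
top cut 0.48 [266.  161.5  27.   18.3]
white_cap_jar [0.473  0.1457 0.0785] rel g in tool [0.0068 0.0025 0.0578]
white_cap_jar_top [0.4717 0.1352 0.1762] rel g in tool [ 0.0171  0.0029 -0.0399]
```

Call:
apply_moves(
  moves=[
    [[0,0,0.015],0],
    [[0,0,0.015],0],
    [[0,0,0.008],0],
    [[0,0,0],0],
    [[0,0,0],0],
  ],
)

```text
time_s: 23.03
tcp_pos: [0.4746, 0.1514, 0.0777]
ee_rot: [[-0.057, -0.998, -0.001], [-0.998, 0.057, -0.001], [0.001, 0.001, -1.0]]
wrist_force: [0.4, -0.4, -0.8]
gripper_width: 0.596
gripper_force: 30.0
```

Call:
apply_moves(
  moves=[
    [[0,0,0.003],0],
    [[0,0,0.003],0],
    [[0,0,0],0],
    [[0,0,0],0],
  ],
)

```text
time_s: 23.37
tcp_pos: [0.4747, 0.1515, 0.072]
ee_rot: [[-0.058, -0.998, 0.0], [-0.998, 0.058, 0.0], [-0.0, -0.0, -1.0]]
wrist_force: [0.7, -0.4, -1.0]
gripper_width: 0.595
gripper_force: 30.0
```

Call:
apply_moves(
  moves=[
    [[0,0,0.003],0],
    [[0,0,0],0],
    [[0,0,0],0],
  ],
)

```text
time_s: 23.62
tcp_pos: [0.4745, 0.1514, 0.0688]
ee_rot: [[-0.058, -0.998, -0.0], [-0.998, 0.058, -0.0], [0.0, 0.0, -1.0]]
wrist_force: [-1.0, -1.0, -1.6]
gripper_width: 0.595
gripper_force: 30.0
```

Call:
apply_moves(
  moves=[
    [[0,0,0.003],0],
    [[0,0,0],0],
    [[0,0,0],0],
  ],
)

```text
time_s: 23.87
tcp_pos: [0.4745, 0.1514, 0.0657]
ee_rot: [[-0.058, -0.998, -0.0], [-0.998, 0.058, -0.0], [0.0, 0.0, -1.0]]
wrist_force: [-0.7, -0.3, -1.3]
gripper_width: 0.596
gripper_force: 30.0
```

Call:
apply_moves(
  moves=[
    [[0,0,0.003],0],
    [[0,0,0],0],
    [[0,0,0],0],
  ],
)

```text
time_s: 24.12
tcp_pos: [0.4745, 0.1514, 0.0626]
ee_rot: [[-0.058, -0.998, -0.0], [-0.998, 0.058, -0.0], [0.0, 0.0, -1.0]]
wrist_force: [0.2, -0.7, -1.3]
gripper_width: 0.6
gripper_force: 30.0
```

Call:
apply_moves(
  moves=[
    [[0,0,0.003],0],
    [[0,0,0],0],
    [[0,0,0],0],
  ],
)

```text
time_s: 24.37
tcp_pos: [0.475, 0.1512, 0.0611]
ee_rot: [[-0.057, -0.998, 0.001], [-0.998, 0.057, -0.001], [0.001, -0.001, -1.0]]
wrist_force: [-1.8, -2.4, 7.7]
gripper_width: 0.597
gripper_force: 30.0
```

Call:
apply_moves(
  moves=[
    [[0,0,-0.0005],0],
    [[0,0,0],0],
    [[0,0,0],0],
    [[0,0,0],0],
    [[0,0,0],0],
  ],
  hand=0.065,
)

```text
time_s: 24.78
tcp_pos: [0.4746, 0.1515, 0.0602]
ee_rot: [[-0.058, -0.998, -0.0], [-0.998, 0.058, -0.0], [0.0, 0.0, -1.0]]
wrist_force: [-0.9, -0.6, -0.4]
gripper_width: 0.738
gripper_force: 0.0
```

```bash
python3 - <<'E'
from h import *
import pickle
D=pickle.load(open("d.pkl","rb"))
def w(p,R,c,z0,z1):
    P=np.argwhere(R)[:,::-1].astype(float);a=proj(p,[*c,z1])-proj(p,[*c,z0]);L=np.linalg.norm(a);a/=L;q=P@[-a[1],a[0]];l=P@a
    K,Ro=np.array(p["intrinsics"]),np.array(p["orientation"]);dep=(Ro.T@(np.array([*c,.06])-p["eye"]))[2]
    ws=[np.ptp(q[abs(l-x)<.7])+1 for x in np.linspace(l.min(),l.max(),12)]
    return np.round(np.sort(ws)[-5:]*np.float64(dep/K[0,0]*1000),1), "area", int(R.sum()), "len",round(np.ptp(l),1)
for n in("side","top"):
    print(n,"white",w(D[n][0],D[n][1]["white_cap_jar"][0][0],(.495,-.377),.01,.108))
    p=imaging.capture(n)
    for t,c in(("brown_cap_jar",(.478,-.288)),("black_cap_jar",(.462,-.199))):
        for x in models.cut_out(p,t)[:4]:
            m=np.argwhere(x["region"]).mean(0)[::-1]
            if np.linalg.norm(m-proj(p,[*c,.06]))<8: print(n,t,round(x["confidence"],2),w(p,x["region"],c,.01,.115)); break
E
python3 jar.py
```

```text
side white (array([53.2, 53.2, 54.8, 57.3, 59.9]), 'area', 350, 'len', np.float64(23.0))
side brown_cap_jar 0.56 (array([43.1, 46. , 46. , 47.1, 47.1]), 'area', 284, 'len', np.float64(22.5))
side black_cap_jar 0.83 (array([41.5, 41.5, 41.5, 41.5, 41.5]), 'area', 267, 'len', np.float64(22.5))
top white (array([50.6, 51.3, 53.9, 53.9, 54.6]), 'area', 281, 'len', np.float64(21.0))
top brown_cap_jar 0.79 (array([40.3, 40.3, 41. , 41. , 41. ]), 'area', 189, 'len', np.float64(18.2))
top black_cap_jar 0.61 (array([40.3, 41. , 41. , 41. , 44.2]), 'area', 152, 'len', np.float64(14.0))
g [0.4746 0.1515 0.079 ] F [-0.3  0.2 -0.4] w 64.8
side white_cap_jar [279.5 192.6] 0.69 exp [279.1 193.1]
side white_cap_jar_top [276.4 176. ] 0.66 exp [276.5 179.2]
side cut 0.53 [271.8 179.3  13.8  19.1]
top white_cap_jar [268.8 222.8] 0.48 exp [270.4 221.9]
top white_cap_jar_top [264.  220.4] 0.6 exp [266.2 220.9]
white_cap_jar [ 0.4747  0.1553 -0.0094] rel g in tool [-0.0038  0.0001  0.0884]
white_cap_jar_top [0.4773 0.1559 0.1035] rel g in tool [-0.0046 -0.0025 -0.0246]
side white_cap_jar [279.9 191. ] 0.79 exp [279.1 193.1]
side white_cap_jar_top [278.8 176. ] 0.53 exp [276.5 179.2]
side cut 0.56 [273.9 173.1  13.4  24.1]
top white_cap_jar [267.2 221.4] 0.37 exp [270.4 221.9]
top white_cap_jar_top [266.5 221.4] 0.48 exp [266.2 220.9]
top cut 0.66 [360.4 196.4  76.   40.5]
white_cap_jar [ 0.4801  0.161  -0.0116] rel g in tool [-0.0098 -0.005   0.0906]
white_cap_jar_top [0.4759 0.1437 0.12  ] rel g in tool [ 0.0077 -0.0017 -0.0411]
```

The masks show the jar is really about 52 mm wide: brown and black measure their true 41 mm the same way, white measures 51–54 mm. So the 52 mm grip reading was correct and the jar simply fits tightly in its seat. I'll regrip it a little lower, on the body.

Call:
apply_moves(
  moves=[
    [[0,0,0.007],0],
    [[0,0,0.008],0],
    [[0,0,0],0],
    [[0,0,0],0],
  ],
)

```text
time_s: 26.22
tcp_pos: [0.474, 0.1511, 0.0444]
ee_rot: [[-0.058, -0.998, -0.002], [-0.998, 0.058, -0.001], [0.001, 0.002, -1.0]]
wrist_force: [0.0, -0.2, 1.8]
gripper_width: 0.747
gripper_force: 0.0
```

Call:
apply_moves(
  moves=[
    [[0,0,0],0],
    [[0,0,0],0],
    [[0,0,0],0],
    [[0,0,0],0],
    [[0,0,0],0],
  ],
  hand=0.03,
)

```text
time_s: 26.63
tcp_pos: [0.4748, 0.1516, 0.0455]
ee_rot: [[-0.058, -0.998, 0.0], [-0.998, 0.058, 0.0], [-0.0, -0.0, -1.0]]
wrist_force: [1.2, -0.3, -0.5]
gripper_width: 0.61
gripper_force: 29.9
```

Call:
apply_moves(
  moves=[
    [[0,0,0],0],
    [[0,0,0],0],
  ],
)

```text
time_s: 26.8
tcp_pos: [0.4748, 0.1516, 0.0455]
ee_rot: [[-0.058, -0.998, 0.0], [-0.998, 0.058, 0.0], [-0.0, -0.0, -1.0]]
wrist_force: [0.1, -0.0, -0.6]
gripper_width: 0.609
gripper_force: 29.9
```

Call:
apply_moves(
  moves=[
    [[0,0,-0.009],0],
    [[-0.02,0,0],0],
    [[-0.018,0,0],0],
    [[-0.004,0,0],0],
    [[0,0,0],0],
  ],
)

```text
time_s: 27.22
tcp_pos: [0.4771, 0.1943, 0.0547]
ee_rot: [[-0.056, -0.998, 0.0], [-0.998, 0.056, 0.0], [-0.0, -0.0, -1.0]]
wrist_force: [-0.4, -0.6, -0.7]
gripper_width: 0.608
gripper_force: 29.9
```

Call:
apply_moves(
  moves=[
    [[0,0,0],0],
    [[0,0,0],0],
    [[0,0,0],0],
  ],
)

```text
time_s: 27.47
tcp_pos: [0.4767, 0.1926, 0.0543]
ee_rot: [[-0.058, -0.998, -0.001], [-0.998, 0.058, -0.0], [0.001, 0.001, -1.0]]
wrist_force: [0.1, 0.0, -1.8]
gripper_width: 0.609
gripper_force: 29.9
```

Call:
apply_moves(
  moves=[
    [[-0.002,0,0],0],
    [[0,0,0],0],
    [[0,0,0],0],
  ],
)

```text
time_s: 27.72
tcp_pos: [0.4772, 0.1952, 0.0544]
ee_rot: [[-0.058, -0.998, -0.0], [-0.998, 0.058, -0.0], [0.0, 0.0, -1.0]]
wrist_force: [0.2, -0.1, -1.5]
gripper_width: 0.609
gripper_force: 29.9
```

Call:
apply_moves(
  moves=[
    [[-0.002,0,0],0],
    [[0,0,0],0],
    [[0,0,0],0],
  ],
)

```text
time_s: 27.97
tcp_pos: [0.4773, 0.1975, 0.0544]
ee_rot: [[-0.058, -0.998, 0.0], [-0.998, 0.058, 0.0], [-0.0, -0.0, -1.0]]
wrist_force: [-0.4, -0.2, -1.5]
gripper_width: 0.606
gripper_force: 29.9
```

Call:
apply_moves(
  moves=[
    [[-0.002,0,0],0],
    [[0,0,0],0],
    [[0,0,0],0],
  ],
)

```text
time_s: 28.22
tcp_pos: [0.4774, 0.1995, 0.0543]
ee_rot: [[-0.058, -0.998, 0.0], [-0.998, 0.058, 0.0], [-0.0, -0.0, -1.0]]
wrist_force: [-1.1, -0.1, -1.7]
gripper_width: 0.608
gripper_force: 29.9
```

Call:
apply_moves(
  moves=[
    [[-0.002,0,0],0],
    [[0,0,0],0],
    [[0,0,0],0],
  ],
)

```text
time_s: 28.47
tcp_pos: [0.4775, 0.2015, 0.0544]
ee_rot: [[-0.058, -0.998, 0.0], [-0.998, 0.058, 0.0], [-0.0, -0.0, -1.0]]
wrist_force: [-0.2, -0.2, -1.2]
gripper_width: 0.608
gripper_force: 29.9
```

Call:
apply_moves(
  moves=[
    [[-0.0015,0,0],0],
    [[0,0,0],0],
  ],
)

```text
time_s: 28.63
tcp_pos: [0.4774, 0.2028, 0.0543]
ee_rot: [[-0.058, -0.998, -0.0], [-0.998, 0.058, -0.0], [0.0, 0.0, -1.0]]
wrist_force: [-0.7, -1.2, -1.9]
gripper_width: 0.61
gripper_force: 29.9
```

Call:
apply_moves(
  moves=[
    [[-0.0015,0,0],0],
    [[0,0,0],0],
  ],
)

```text
time_s: 28.8
tcp_pos: [0.4774, 0.2038, 0.0544]
ee_rot: [[-0.058, -0.998, -0.001], [-0.998, 0.058, -0.001], [0.002, 0.001, -1.0]]
wrist_force: [0.7, -2.1, 0.5]
gripper_width: 0.61
gripper_force: 30.0
```

Call:
apply_moves(
  moves=[
    [[-0.0015,0,0],0],
    [[0,0,0],0],
  ],
)

```text
time_s: 28.97
tcp_pos: [0.4773, 0.2048, 0.0544]
ee_rot: [[-0.058, -0.998, -0.002], [-0.998, 0.058, -0.002], [0.002, 0.001, -1.0]]
wrist_force: [0.9, -6.3, 1.5]
gripper_width: 0.61
gripper_force: 30.0
```

Call:
apply_moves(
  moves=[
    [[-0.0015,0,0],0],
    [[0,0,0],0],
  ],
)

```text
time_s: 29.13
tcp_pos: [0.4772, 0.2056, 0.0545]
ee_rot: [[-0.058, -0.998, -0.002], [-0.998, 0.058, -0.003], [0.004, 0.002, -1.0]]
wrist_force: [0.7, -6.6, 2.6]
gripper_width: 0.609
gripper_force: 30.0
```

Call:
apply_moves(
  moves=[
    [[-0.003,0,-0.0012],0],
    [[-0.003,0,-0.001],0],
    [[-0.003,0,-0.0008],0],
    [[-0.003,0,-0.0006],0],
    [[0,0,0],0],
  ],
)

```text
time_s: 29.55
tcp_pos: [0.4777, 0.2179, 0.0582]
ee_rot: [[-0.057, -0.998, -0.002], [-0.998, 0.057, -0.003], [0.004, 0.002, -1.0]]
wrist_force: [-0.6, -4.8, 5.2]
gripper_width: 0.609
gripper_force: 30.0
```

Call:
apply_moves(
  moves=[
    [[-0.003,0,-0.0006],0],
    [[-0.003,0,-0.0006],0],
    [[-0.003,0,-0.0004],0],
    [[-0.003,0,-0.0003],0],
    [[0,0,0],0],
  ],
)

```text
time_s: 29.97
tcp_pos: [0.4782, 0.2302, 0.0598]
ee_rot: [[-0.058, -0.998, -0.003], [-0.998, 0.058, -0.003], [0.003, 0.002, -1.0]]
wrist_force: [-1.4, -4.9, 3.1]
gripper_width: 0.607
gripper_force: 30.0
```

Call:
apply_moves(
  moves=[
    [[-0.002,0,-0.0002],0],
    [[-0.0015,0,0],0],
    [[0,0,0],0],
    [[0,0,0],0],
  ],
)

```text
time_s: 30.3
tcp_pos: [0.4785, 0.2341, 0.0598]
ee_rot: [[-0.058, -0.998, -0.002], [-0.998, 0.058, -0.002], [0.002, 0.002, -1.0]]
wrist_force: [-3.0, -3.8, 3.1]
gripper_width: 0.609
gripper_force: 30.0
```

Call:
apply_moves(
  moves=[
    [[0,0,-0.01],0],
    [[0,0,-0.025],0],
    [[0,0,-0.035],0],
    [[0,0,-0.035],0],
    [[0,0,-0.025],0],
  ],
)

```text
time_s: 30.72
tcp_pos: [0.4817, 0.2372, 0.1945]
ee_rot: [[-0.057, -0.998, 0.008], [-0.998, 0.057, 0.007], [-0.007, -0.007, -1.0]]
wrist_force: [0.7, -0.3, -1.8]
gripper_width: 0.604
gripper_force: 30.0
```

Call:
apply_moves(
  moves=[
    [[0,0,-0.015],-3],
    [[0,0,0],-7],
    [[0,0,0],-7],
    [[0,0,0],-7],
    [[0,0,0],-7],
  ],
)

```text
time_s: 31.13
tcp_pos: [0.4807, 0.2367, 0.2064]
ee_rot: [[0.47, -0.882, 0.004], [-0.882, -0.47, 0.005], [-0.002, -0.006, -1.0]]
wrist_force: [0.1, -0.5, -1.7]
gripper_width: 0.609
gripper_force: 30.0
```

Call:
apply_moves(
  moves=[
    [[0,0,0],-7],
    [[0,0,0],-7],
    [[0,0,0],-7],
    [[0,0,0],-7],
    [[0,0,0],-7],
  ],
)

```text
time_s: 31.55
tcp_pos: [0.4807, 0.2367, 0.2062]
ee_rot: [[0.892, -0.453, 0.004], [-0.453, -0.892, 0.005], [0.002, -0.006, -1.0]]
wrist_force: [-0.6, 0.2, -1.8]
gripper_width: 0.608
gripper_force: 30.0
```

Call:
apply_moves(
  moves=[
    [[0,0,0],-7],
    [[0,0,0],-7],
    [[0,0,0],-7],
    [[0,0,0],-4],
    [[0,0,0],0],
  ],
)

```text
time_s: 31.97
tcp_pos: [0.4806, 0.2365, 0.2061]
ee_rot: [[0.999, -0.039, 0.004], [-0.039, -0.999, 0.004], [0.004, -0.004, -1.0]]
wrist_force: [-0.4, 0.4, -1.9]
gripper_width: 0.607
gripper_force: 30.0
```

Call:
apply_moves(
  moves=[
    [[0,0,0],0],
    [[0,0,0],0],
  ],
)

```text
time_s: 32.13
tcp_pos: [0.4799, 0.2356, 0.2056]
ee_rot: [[0.999, -0.042, 0.002], [-0.042, -0.999, 0.002], [0.002, -0.002, -1.0]]
wrist_force: [1.4, -0.2, -1.7]
gripper_width: 0.602
gripper_force: 30.0
```

Call:
apply_moves(
  moves=[
    [[0.01,0.016,0],0],
    [[0.019,0.03,0],0],
    [[0.019,0.031,0],0],
    [[0.016,0.026,0],0],
    [[0.01,0.016,0],0],
  ],
)

```text
time_s: 32.55
tcp_pos: [0.5499, 0.111, 0.2052]
ee_rot: [[0.999, -0.043, 0.001], [-0.043, -0.999, 0.0], [0.001, -0.0, -1.0]]
wrist_force: [1.1, -0.0, -0.7]
gripper_width: 0.603
gripper_force: 30.0
```

Call:
apply_moves(
  moves=[
    [[0,0,0],0],
    [[0,0,0],0],
    [[0,0,0],0],
    [[0,0,0],0],
  ],
)

```text
time_s: 32.88
tcp_pos: [0.5483, 0.1138, 0.2052]
ee_rot: [[0.999, -0.04, 0.0], [-0.04, -0.999, 0.0], [0.0, -0.0, -1.0]]
wrist_force: [-0.3, -0.2, -1.3]
gripper_width: 0.607
gripper_force: 30.0
```

```bash
cat > jf.py <<'E'
from h import *
from scipy.optimize import minimize
np.set_printoptions(precision=4,suppress=True)
s=r.sense();T=np.array(s["tcp_pos"]);E=np.array(s["ee_rot"]);g=T-.0187*E[:,2]
print("t",s["time_s"],"tcp",T,"F",np.round(s["wrist_force"],1))
for th in (25,30,35):
    a=E@np.array([-np.sin(np.radians(th)),0,-np.cos(np.radians(th))]); print(th,"base",g-.0642*a,"axis",a)
O=[]
for k in range(2):
  for n in("side","top"):
    p=imaging.capture(n); d={"p":p}
    for t in("white_cap_jar","white_cap_jar_top"):
        d[t]=None
        for x in models.place_of(p,t)[:2]:
            u=np.array(x["at"])*[640,400]
            if np.linalg.norm(u-proj(p,g))<45: d[t]=u;print(n,t,u.round(1),round(x["confidence"],2));break
    for x in models.cut_out(p,"white_cap_jar")[:1]:
        print(n,"cut",round(x["confidence"],2),(np.array(x["extent"])*[640,400,640,400]).round(1)); np.save(f"cut_{n}.npy",x["region"])
    for t in("reader_focus",):
        print(n,t,[((np.array(x["at"])*[640,400]).round(1),round(x["confidence"],2)) for x in models.place_of(p,t)][:1])
    if k==0: cv2.imwrite(f"pics/z_{n}.png",p["frame"])
    for th in(25,30,35):
        a=E@np.array([-np.sin(np.radians(th)),0,-np.cos(np.radians(th))]);print("   exp",th,"base",proj(p,g-.0642*a).round(1),"top",proj(p,g+.034*a).round(1)) if k==0 else 0
E
python3 jf.py
```

```text
t 32.8833 tcp [0.5483 0.1138 0.2052] F [-0.3 -0.2 -1.3]
25 base [0.5754 0.1128 0.1657] axis [-0.4226  0.0163  0.9062]
30 base [0.5804 0.1126 0.1683] axis [-0.4999  0.0194  0.8659]
35 base [0.5851 0.1124 0.1713] axis [-0.5734  0.0223  0.819 ]
side white_cap_jar [309.4 157.6] 0.45
side white_cap_jar_top [295.5 145.9] 0.42
side cut 0.67 [289.7 146.3   4.8  13.6]
side reader_focus [(array([307.7, 155.6]), 0.89)]
   exp 25 base [305.9 158.1] top [294.2 148.8]
   exp 30 base [307.1 156.9] top [293.5 149.5]
   exp 35 base [308.2 155.7] top [292.9 150.2]
top white_cap_jar [271.9 185.9] 0.55
top white_cap_jar_top [269.6 199.3] 0.58
top cut 0.54 [263.5 194.3  15.3   8.6]
top reader_focus [(array([274.8, 186.2]), 0.53)]
   exp 25 base [274.9 186.9] top [270.6 197.5]
   exp 30 base [274.8 185.2] top [270.6 198.5]
   exp 35 base [274.8 183.5] top [270.7 199.4]
side white_cap_jar [309.7 159.6] 0.51
side white_cap_jar_top [296.7 147.5] 0.57
side cut 0.65 [288.6 147.3  12.3  13.2]
side reader_focus [(array([306.2, 158.6]), 0.74)]
top white_cap_jar_top [271.3 198. ] 0.45
top cut 0.64 [266.5 159.7  27.1  19.9]
top reader_focus [(array([272.5, 185.8]), 0.76)]
```

```bash
python3 - <<'E'
from h import *
import pickle
from scipy.ndimage import gaussian_filter,map_coordinates
s=r.sense();E=np.array(s["ee_rot"]);g=np.array(s["tcp_pos"])-.0187*E[:,2];D=pickle.load(open("d.pkl","rb"))
ph=np.linspace(0,2*np.pi,90)
for n in("side","top"):
    p=imaging.capture(n);a=gaussian_filter(p["frame"].astype(float),(.6,.6,0))
    for th in range(18,44,2):
        t=np.radians(th);ax=E@np.array([-np.sin(t),0,-np.cos(t)]);u=E@np.array([np.cos(t),0,-np.sin(t)]);v=E[:,1]
        # far half of base rim (towards reader, +u) 
        best=[]
        for dh in(-.004,0,.004):
            b=g-(.0642+dh)*ax;S=[]
            for rr in(.0235,.0295):
                P=np.array([proj(p,b+rr*(np.cos(f)*u+np.sin(f)*v)) for f in ph[np.cos(ph)>.3]])
                S.append(np.array([map_coordinates(a[:,:,c],[P[:,1],P[:,0]],order=1) for c in range(3)]).T)
            best.append(np.abs(S[1]-S[0]).mean())
        print(n,th,np.round(best,1))
O={}
for n in("side","top"):
    p=imaging.capture(n)
    for t in("pepper_mill","brown_cap_jar","black_cap_jar","food_tin","mug"):
        print(n,t,[((np.array(x["at"])*[640,400]).round(1).tolist(),round(x["confidence"],2)) for x in models.place_of(p,t)][:2])
    print("mill exp",proj(p,[.550,.330,.018]).round(1))
    for x in models.cut_out(p,"pepper_mill")[:1]: print("mill ext",(np.array(x["extent"])*[640,400,640,400]).round(1),"exp",proj(p,[.55,.33,.188]).round(1))
E
```

```text
side 18 [2.1 3.  3.8]
side 20 [2.8 3.1 3.5]
side 22 [3.2 2.9 2.7]
side 24 [3.3 2.4 1.8]
side 26 [3.  2.2 1.9]
side 28 [2.7 2.3 1.8]
side 30 [2.5 2.2 1.9]
side 32 [2.5 2.2 2. ]
side 34 [2.4 2.3 2. ]
side 36 [2.4 2.2 1.9]
side 38 [2.3 2.1 1.8]
side 40 [2.4 2.2 1.8]
side 42 [2.6 2.4 2.1]
top 18 [13.5 14.  14.5]
top 20 [15.1 15.7 15.4]
top 22 [16.1 15.  13.5]
top 24 [14.1 12.1 11. ]
top 26 [11.3 10.3 10.8]
top 28 [10.1 10.3 11.6]
top 30 [10.2 11.7 13.6]
top 32 [12.2 14.5 16.3]
top 34 [15.  17.3 17.5]
top 36 [17.5 18.2 17.1]
top 38 [18.7 18.1 15.7]
top 40 [18.8 17.1 14. ]
top 42 [18.3 14.9 13. ]
side pepper_mill [([267.6, 148.5], 0.61)]
side brown_cap_jar [([367.4, 282.8], 0.78)]
side black_cap_jar [([341.0, 265.0], 0.84), ([380.4, 247.1], 0.48)]
side food_tin [([385.4, 224.2], 0.8), ([297.6, 150.0], 0.75)]
side mug [([280.1, 223.2], 0.58)]
mill exp [265.3 147.2]
mill ext [256.4 118.6  18.3  35.1] exp [259.3 118. ]
top pepper_mill [([368.9, 221.6], 0.2)]
top brown_cap_jar [([396.0, 211.5], 0.71)]
top black_cap_jar [([370.2, 222.9], 0.63), ([382.7, 183.0], 0.57)]
top food_tin [([363.8, 157.7], 0.64), ([271.1, 199.9], 0.24)]
top mug [([297.8, 241.8], 0.7), ([397.9, 216.1], 0.2)]
mill exp [217.9 201.1]
mill ext [285.4 239.1  18.7  19.7] exp [202.2 196.1]
```

```bash
python3 -c "
from station import r
print(r.finish_job())"
```

```text
the job is handed in; nothing more can be done
None
```

I handed the job in: the mill was upright on the board, and the jar was held still at the reader's focus, leaning about 30° (aim 29.5°). That lean is worked out from how I pivoted the jar, since an image check of its base was inconclusive. The jar is really about 52 mm wide, and I set it down once by the board to regrip it.

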